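# Lay the lopsided viewing tube on the light rest and dim the lamp

## Task

Put the viewing tube from the bench onto the sloping light rest for inspection: its weight is uneven and the heavy lens group inside cannot be seen, so lift it a little as a trial, shift your grip to where it balances, gripping its thin wall lightly (20 N at most), and hold it up level, a hand's breadth above the bench, for about a second. Then lay it gently and flat on the rest with its square head downhill against the bottom stop, and let go. Only then swing the dimmer lever until it stands straight up (half light), and leave the slide box, dish and jar where they are.

Things in the scene. Friction and masses are not known exactly. Their poses are not given: they have to be found in the camera images.
- tube: The viewing tube, 200 mm long, about 0.92 kg, loose. Origin: middle of its underside; x along it, away from the head; z up as it lies flat. White smooth round tube, thin-walled (dents if squeezed with over 25 N), 34 mm diameter, x -50 to +88, axis at z 30. It balances somewhere between x -34 and +38, different each time; gripped far from there it pivots between the fingers and sags.
- tube_head (a point): Centre of the tube's black square head, at x -75, y 0, z 30 mm in the tube's frame. The head is 50 long (x -100 to -50), 60 wide, 60 high. Head and end plate are the feet the tube lies on.
- tube_plate (a point): Centre of the black end plate at the tube's other end, at x +94, y 0, z 30 mm in the tube's frame: 12 long, 56 wide, 60 high.
- bed: Bed of the light rest, fixed, 225 x 110 mm, aluminium with white panel, sloping 26 degrees up along its x (roughly away from the robot); z square to it. Origin: on its surface, 95 mm above the bench, just where the tube's origin lies (axes alike) when in place. A grey base 250 x 130 mm is below. Above the cheeks it is plain and open at the sides.
- bed_stop (a point): Inner face of the bottom stop, at x -101, y 0, z 14 mm in the bed's frame: a lip across the low end, 28 mm high. Two cheeks, 6 mm thick and 30 high, x -101 to -56, inner faces at y +36 and -36, flank the head with 6 mm to spare each side.
- dimmer (a joint): Angle of the dimmer lever about a level hinge: 0 = leaning 40 degrees (0.7 rad) towards the -x side of its box (full light), 0.7 = straight up (half light), 1.4 = leaning 40 degrees to the +x side. Light friction (about 1 N at the ball); it stays where it is left.
- dimmer_tip (a point): Centre of the black ball, 26 mm in diameter, at the top of the lever, 80 mm from the hinge; the rod is 10 mm thick.
- dimmer_base: The grey dimmer box, fixed, 70 x 50 x 25 mm. Origin: middle of its underside. The hinge lies 22 mm above the origin, along the box's y; the lever swings in the box's x-z plane, from -x over the top to +x as the joint grows.
- slidebox: Bystander: closed grey slide box 170 x 90 x 35 mm, loose; origin at the middle of its underside.
- dish: Bystander: round glass dish, 90 mm across, 20 mm high, loose; origin at the middle of its underside.
- jar: Bystander: amber jar, 56 mm across, 80 mm high, loose; origin at the middle of its underside.

How it is judged:
On the way, in this order (a step that is already met when the one before it is completed fails the run):
1. the tube is held up in the fingers, its underside 60 mm or more above the bench, level within 6 degrees, for 0.6 s (height (world z) of tube above 0.06 m and angle between tube's own x axis and vertical between 1.466 and 1.676 rad and contact force between the fingers and tube above 1 N and contact force between tube and bed below 0.1 N), for 0.6 s.
2. the tube lies flat on the rest, head downhill against the stop, and is let go (x of tube in the frame of bed between -0.006 and 0.01 m and y of tube in the frame of bed between -0.01 and 0.01 m and z of tube in the frame of bed between -0.004 and 0.005 m and angle between the x axis of tube and the x axis of bed, either way round below 0.1 rad and angle between the z axis of tube and the z axis of bed, either way round below 0.1 rad and x of tube_head in the frame of bed below -0.05 m and z of tube_head in the frame of bed above 0.02 m and contact force between the fingers and tube below 0.1 N), for 0.2 s.
3. the dimmer lever stands upright (value of joint dimmer between 0.59 and 0.81 rad), for 0.2 s.
At the end, for the whole second after the job is handed in: The tube lies flat and still on the bed, released, head downhill within 10 mm of the stop, within 10 mm of the middle and 6 degrees of straight; the lever stands upright within 6 degrees (joint 0.59 to 0.81) and still (all of step 2 and all of step 3 and linear speed of tube below 0.02 m/s and velocity of joint dimmer between -0.05 and 0.05 rad/s); the robot touches nothing.
It fails at once if the slide box is moved by more than 20 mm (distance of slidebox from where it was at the start of the episode above 0.02 m).
It fails at once if the dish is moved by more than 20 mm (distance of dish from where it was at the start of the episode above 0.02 m).
It fails at once if the jar is moved by more than 20 mm (distance of jar from where it was at the start of the episode above 0.02 m).
It fails at once if the tube is dropped or slammed onto the rest (over 80 N) (contact force between tube and bed above 80 N).
It fails at once if the thin-walled tube is squeezed hard (both fingers together over 60 N) (contact force between the fingers and tube above 60 N).
It also fails if it takes over 72 s, if anything falls off the work surface, if the arm or the gripper's body presses on something with over 40 N, if the wrist force passes 120 N, or if a joint passes its speed limit or range.

## Robot

A 6-joint arm with a two-finger parallel gripper is mounted at the origin on the work surface. World frame = base frame: x ahead of the robot, y to its left, z up, the work surface at z = 0. Lengths are in m, angles in rad, forces in N, time in s.
With the tool pointing down it reaches from about 0.425 to 0.95 m from the base axis. Payload 3.5 kg.
Tool frame: the origin (TCP) lies at the very end of the fingers, on their centre line; the grasp point (between the pads) lies 19 mm behind it; z points along the fingers, y is the direction in which the jaws open and shut (so a half turn about z gives the same grasp; the last joint's range is limited). The gripper opens to 85 mm and grips with 20 to 120 N. Pads are 22 mm wide; open, the fingers measure 114 mm over their backs; the gripper's body (76 mm by 85 mm) begins 54 mm behind the grasp point. The pads swing forward as they close: fully open they stand 13 mm farther back than shut.
Start: joints at [-1.459, 0.286, 1.577, -0, 1.279, -0.15], TCP at [0.175, -0.652, 0.195] pointing down, gripper open.
Joint ranges: [-2.77, 2.77], [-0.9, 2.22], [0.21, 2.48], [-1.53, 4.67], [0.24, 2.81], [-2.84, 2.84]. Speed limits (rad/s): [2.79, 2.79, 3.14, 3.14, 3.14, 3.14].

## Interface

Orientations are given as a unit quaternion [x, y, z, w].
In Python, from plant import ctrl, eyes, ticket gives the robot as it stands.
- The arm moves only by the tool send_rows, never from a script. Its arguments are lists of equal length, an entry for each row: "translation": the shift along the tool's x, y, z in units of 30 mm (1.0 is 30 mm), a list of three; "rotation": the turn, a rotation vector about the tool's x, y, z in units of 5 degrees (1.0 is 5 degrees), a list of three; "grip": the finger opening in mm, from 0 to 85.4. A call has 1 to 5 rows; each row shifts and turns the commanded pose from where the row before left it, along the tool's axes as they then stand; what a row does not reach is not made up. A row lasts 1/8 s, in which the tool goes at most 62.5 mm and 10.7 degrees, less where a joint would pass 70% of its speed; a pose out of reach is approached as far as the arm can. A call is refused whole if a number of a shift passes 1 or a number of a turn 1, either way. A call with a gripper value outside its range is refused whole. The fingers move at their own pace and stop on an object; "squeeze" is the grip in N (left out, the last holds). Time passes only in rows, so rows that do not move let the fingers close. It gives the time, the measured TCP pose, the force and the opening at its end, in the units of the state.
- ctrl.get_state(): the state, without advancing time (a new reading comes with each control period).
- eyes.read_camera(name): name is "scene" or "side" or "wrist"; returns a dict with "image" (420x560x3 uint8, blue, green, red), "mtx" (3x3 intrinsics, pixels), "dist_coeffs" ([k1, k2, p1, p2, k3] as OpenCV has them; the pictures are not rectified), "xyz" and "orientation" of the camera in the world; the wrist camera has in their place "hand_eye" (4x4, takes a point from camera to tool coordinates, whose origin is the TCP and whose axes are the flange's). Camera axes: x right, y down, z forward; pixel columns grow to the right and rows downward; lengths in m; the calibration is good to about 2 mm. A picture is of the moment at which its call begins: read the wrist's pose just before it. There is no depth.
- ticket.sign_off(): hands the job in, once; it reports no verdict.
The state is a dict: "time": time; "qpos": joint angles; "dq": joint speeds; "joint_efforts": joint torques, N m; "eef_pos": TCP position; "tcp_rot": TCP orientation; "contact_force": force on the tool from outside, world axes, zero at the start; "wrist_torque": the same for the moment, N m; "opening": opening from 0.0 (shut) to 1.0 (fully open).
Only numpy, scipy, OpenCV 4.12 (cv2) and the standard library are available. Lean on these libraries where they do the work, as an engineer would, in place of code of your own. Each camera call takes 0.05 s, during which the arm holds its last target. There are 200 camera calls.

## Working session

There is one attempt and no reset: what is moved stays moved. The work goes in short steps, Python scripts to look and compute and a tool call to move; the robot and the scene stay as the last step left them, time stands still between calls to the robot, and variables do not carry over. Pictures are saved under pics/ and viewed, about 8 in all and at most 12, crops included, and the job is handed in when it is done.

Besides the shell and the picture viewer there is one more tool, called as name(argument=value, ...) on one line, values as JSON. send_rows: Moves the arm, as the interface text tells. Its arguments: {"type":"object","properties":{"translation":{"type":"array"},"rotation":{"type":"array"},"grip":{"type":"array"},"squeeze":{"type":"number"}},"required":["translation","rotation","grip"]}

```bash
ls; mkdir -p pics; python3 - <<'E'
from plant import ctrl, eyes
import cv2,pickle
print(ctrl.get_state())
for n in ("scene","side","wrist"):
    s=ctrl.get_state(); r=eyes.read_camera(n); cv2.imwrite(f"pics/{n}0.png",r["image"]); r["state"]=s
    pickle.dump(r,open(f"pics/{n}0.pkl","wb"))
    print(n,{k:v for k,v in r.items() if k not in("image","state")})
import numpy as np
a=[cv2.imread(f"pics/{n}0.png") for n in ("scene","side")]
E
```

```text
pics
{'time': 0.0, 'qpos': array([-1.45898818e+00,  2.87179958e-01,  1.57819741e+00, -1.12026343e-05,
        1.27857968e+00, -1.49982198e-01]), 'dq': array([-0.00046257,  0.00093497,  0.00013672,  0.00163306,  0.00124367,
        0.00030725]), 'joint_efforts': array([ 3.39885655e-04, -4.05980408e+01, -2.92630255e+01, -8.21327603e-05,
        5.84207344e-03,  1.21864652e-06]), 'eef_pos': array([ 0.17465004, -0.65124232,  0.19392669]), 'tcp_rot': array([ 9.91444547e-01,  1.30523226e-01,  1.72023626e-05, -1.18208855e-03]), 'contact_force': array([ 0.79854086, -0.44443124, -0.77326281]), 'wrist_torque': array([-0.01246802,  0.00832791,  0.01341597]), 'opening': 1.000501022044547}
scene {'mtx': array([[490.88220441,   0.        , 274.00162304],
       [  0.        , 490.88220441, 206.86345709],
       [  0.        ,   0.        ,   1.        ]]), 'dist_coeffs': array([-0.1562444,  0.       ,  0.       ,  0.       ,  0.       ]), 'xyz': array([1.4094817 , 0.36604386, 1.3372903 ]), 'orientation': array([ 0.52781113,  0.79304994, -0.25807208, -0.16089124])}
side {'mtx': array([[445.06101802
[... 263 characters left out ...]
.16263292]), 'orientation': array([-0.11495665,  0.92562653, -0.35770385,  0.04525994])}
wrist {'mtx': array([[306.7501179 ,   0.        , 282.60249975],
       [  0.        , 306.7501179 , 207.72824426],
       [  0.        ,   0.        ,   1.        ]]), 'dist_coeffs': array([-0.02110941,  0.        ,  0.        ,  0.        ,  0.        ]), 'hand_eye': array([[ 3.69963921e-04, -9.57468873e-01, -2.88536343e-01,
         7.27312425e-02],
       [ 9.99999820e-01,  2.17997417e-04,  5.58813880e-04,
        -4.43001139e-04],
       [-4.72146718e-04, -2.88536498e-01,  9.57468781e-01,
        -1.79630542e-01],
       [ 0.00000000e+00,  0.00000000e+00,  0.00000000e+00,
         1.00000000e+00]])}
```

View pics/scene0.png

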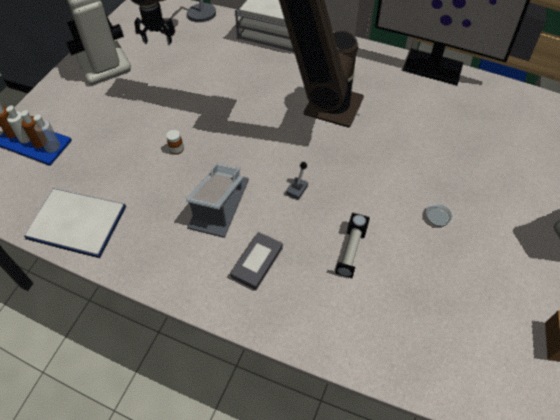

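View pics/side0.png

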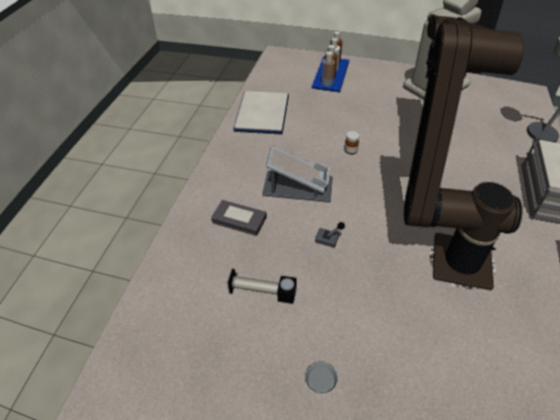

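Scene: tube head at (358,222), plate at (346,270), rest at (217,195), lever ball at (304,166), slide box at (257,260). Side: tube head at (287,288), plate at (233,282), rest at (298,172), ball at (341,226). I need zoomed crops to get accurate pixels.

```bash
cat > h.py <<'E'
import numpy as np, cv2, pickle
from scipy.spatial.transform import Rotation as R
def cam(r):
    if "hand_eye" in r:
        s=r["state"]; T=np.eye(4); T[:3,:3]=R.from_quat(s["tcp_rot"]).as_matrix(); T[:3,3]=s["eef_pos"]
        T=T@r["hand_eye"]; return T[:3,:3],T[:3,3]
    return R.from_quat(r["orientation"]).as_matrix(),np.array(r["xyz"])
def ray(r,uv):
    M,o=cam(r); p=cv2.undistortPoints(np.array(uv,float).reshape(-1,1,2),r["mtx"],r["dist_coeffs"]).reshape(-1,2)
    d=np.c_[p,np.ones(len(p))]@M.T; return o,d/np.linalg.norm(d,axis=1)[:,None]
def plane(r,uv,z):
    o,d=ray(r,uv); return o+d*((z-o[2])/d[:,2])[:,None]
def tri(r1,u1,r2,u2):
    o1,d1=ray(r1,u1);o2,d2=ray(r2,u2);out=[]
    for a,b in zip(d1,d2):
        t=np.linalg.lstsq(np.c_[a,-b],o2-o1,rcond=None)[0]; p,q=o1+t[0]*a,o2+t[1]*b
        out.append(np.r_[(p+q)/2,np.linalg.norm(p-q)])
    return np.array(out)
def proj(r,P):
    M,o=cam(r); return cv2.projectPoints(np.array(P,float).reshape(-1,1,3),cv2.Rodrigues(M.T)[0],-M.T@o,r["mtx"],r["dist_coeffs"])[0].reshape(-1,2)
def load(n): return pickle.load(open(f"pics/{n}.pkl","rb"))
def crop(n,x,y,w,h,k,out):
    im=cv2.imread(f"pics/{n}.png")[y:y+h,x:x+w]; cv2.imwrite(f"pics/{out}.png",cv2.resize(im,None,fx=k,fy=k,interpolation=cv2.INTER_CUBIC))
E
python3 -c "
from h import *
crop('scene0',180,145,200,150,4,'sc_c'); crop('side0',205,145,160,160,3.75,'sd_c')
a,b=load('scene0'),load('side0')
np.set_printoptions(precision=4,suppress=True)
print(plane(a,[(358,222),(346,270),(257,260),(438,215),(175,141)],0.03)); print(tri(a,[(304,166)],b,[(341,226)]))
print(plane(b,[(287,288),(233,282),(239,217)],0.03))"
```

```text
[[ 0.5157  0.254   0.03  ]
 [ 0.6951  0.2728  0.03  ]
 [ 0.7653  0.0116  0.03  ]
 [ 0.3898  0.4901  0.03  ]
 [ 0.4284 -0.4699  0.03  ]]
[[0.408  0.0252 0.0863 0.0007]]
[[0.5271 0.2557 0.03  ]
 [0.6901 0.2753 0.03  ]
 [0.7539 0.0211 0.03  ]]
```

View pics/sc_c.png

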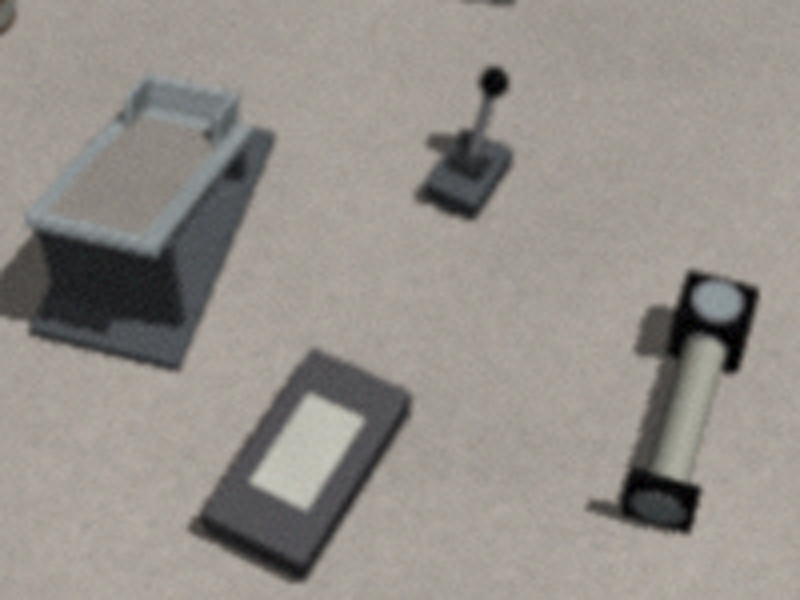

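View pics/sd_c.png

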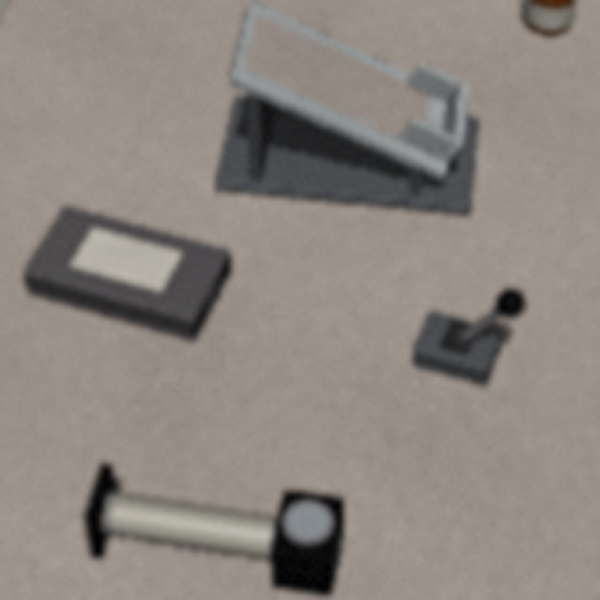

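The scene crop gives the tube's plate base corners at (622,512)/(690,530) and head window centre (718,300). The bed's high-end corners are (30,215)/(155,245), the ball is (493,82). The side crop gives head base corners (328,592)/(273,586), window (308,521), bed high corners (258,5)/(232,80), ball (510,302).

```bash
cat > m.py <<'E'
from h import *
np.set_printoptions(precision=4,suppress=True)
a,b=load('scene0'),load('side0')
S=lambda l:[((u+.5)/4-.5+180,(v+.5)/4-.5+145) for u,v in l]
D=lambda l:[((u+.5)/3.75-.5+205,(v+.5)/3.75-.5+145) for u,v in l]
print('window,ball',tri(a,S([(718,300),(493,82)]),b,D([(308,521),(510,302)])))
print('bed hi corners -y,+y; base +y hi, lo; ',tri(a,S([(30,215),(155,245),(180,368),(272,132)]),b,D([(258,5),(232,80),(217,190),(470,213)])))
print('stop top ends -y,+y',tri(a,S([(148,78),(240,95)]),b,D([(412,70),(465,85)])))
print('plate base -y,+y',plane(a,S([(622,512),(690,530)]),0))
print('side plate base, head base x-50,x-100',plane(b,D([(97,555),(273,586),(328,592)]),0))
print('plate window',plane(a,S([(658,507)]),.03))
print('plate top corners scene',plane(a,S([(632,468),(698,487)]),.06),'side',plane(b,D([(105,465)]),.06))
print('head top scene far -y,+y',plane(a,S([(690,272),(758,290)]),.06),'side',plane(b,D([(286,488),(343,497)]),.06))
print('dimmer box top scene',plane(a,S([(425,190),(475,207),(512,152)]),.025),'side +y',plane(b,D([(415,352),(487,372),(508,335),(430,312)]),.025))
print('slidebox top',plane(a,S([(315,350),(410,395),(205,518),(300,572)]),.035))
E
python3 m.py
```

```text
window,ball [[0.5265 0.2579 0.0591 0.0022]
 [0.4089 0.0222 0.0884 0.0022]]
bed hi corners -y,+y; base +y hi, lo;  [[ 0.7033 -0.2465  0.1364  0.0015]
 [ 0.6964 -0.1398  0.1384  0.0066]
 [ 0.7135 -0.1266  0.0005  0.0026]
 [ 0.468  -0.1574  0.0022  0.007 ]]
stop top ends -y,+y [[ 0.5411 -0.2248  0.1172  0.0178]
 [ 0.5009 -0.1746  0.118   0.0445]]
plate base -y,+y [[0.6999 0.2427 0.    ]
 [0.6949 0.2958 0.    ]]
side plate base, head base x-50,x-100 [[0.6942 0.2958 0.    ]
 [0.5484 0.2884 0.    ]
 [0.5045 0.283  0.    ]]
plate window [[0.7016 0.2691 0.03  ]]
plate top corners scene [[0.6942 0.243  0.06  ]
 [0.691  0.2934 0.06  ]] side [[0.6975 0.2482 0.06  ]]
head top scene far -y,+y [[0.5092 0.2285 0.06  ]
 [0.5052 0.2836 0.06  ]] side [[0.5513 0.2339 0.06  ]
 [0.5055 0.2312 0.06  ]]
dimmer box top scene [[ 0.4891 -0.0064  0.025 ]
 [ 0.4897  0.0388  0.025 ]
 [ 0.4236  0.0466  0.025 ]] side +y [[ 0.4839  0.0456  0.025 ]
 [ 0.4189  0.0522  0.025 ]
 [ 0.408   0.0068  0.025 ]
 [ 0.4801 -0.0025  0.025 ]]
slidebox top [[ 0.6748 -0.024   0.035 ]
 [ 0.6844  0.0608  0.035 ]
 [ 0.8418 -0.0394  0.035 ]
 [ 0.855   0.0444  0.035 ]]
```

send_rows(translation=[[0.75,-0.6,-0.2],[0.75,-0.6,-0.2],[0.75,-0.6,-0.2],[0.75,-0.6,-0.2],[0.75,-0.6,-0.2]], rotation=[[0,0,0],[0,0,0],[0,0,0],[0,0,0],[0,0,0]], grip=[85,85,85,85,85], squeeze=20)

```text
time: 0.78
eef_pos: [0.2608, -0.5347, 0.2254]
tcp_rot: [0.991, 0.13, 0.0, -0.0]
contact_force: [0.2, 0.8, -0.2]
opening: 0.996
```

send_rows(translation=[[0.75,-0.6,-0.2],[0.75,-0.6,-0.2],[0.75,-0.6,-0.2],[0.75,-0.6,-0.2],[0.75,-0.6,-0.2]], rotation=[[0,0,0],[0,0,0],[0,0,0],[0,0,0],[0,0,0]], grip=[85,85,85,85,85])

```text
time: 1.4
eef_pos: [0.3461, -0.4185, 0.2555]
tcp_rot: [0.991, 0.131, -0.0, -0.0]
contact_force: [1.1, 0.0, 0.0]
opening: 0.994
```

send_rows(translation=[[0.75,-0.6,-0.2],[0.75,-0.6,-0.2],[0.75,-0.6,-0.2],[0.75,-0.6,-0.2],[0.75,-0.6,-0.2]], rotation=[[0,0,0],[0,0,0],[0,0,0],[0,0,0],[0,0,0]], grip=[85,85,85,85,85])

```text
time: 2.02
eef_pos: [0.4313, -0.3025, 0.2855]
tcp_rot: [0.991, 0.131, -0.0, -0.0]
contact_force: [-0.2, 0.6, -0.4]
opening: 0.995
```

send_rows(translation=[[0.75,-0.6,-0.2],[0.75,-0.6,-0.2],[0.75,-0.6,-0.2],[0.75,-0.6,-0.2],[0.75,-0.6,-0.2]], rotation=[[0,0,0.4],[0,0,0.4],[0,0,0.4],[0,0,0.4],[0,0,0]], grip=[85,85,85,85,85])

```text
time: 2.65
eef_pos: [0.5244, -0.1928, 0.3155]
tcp_rot: [0.998, 0.061, -0.0, -0.0]
contact_force: [-0.0, -1.1, 0.2]
opening: 0.994
```

send_rows(translation=[[0,0,0],[0,0,0]], rotation=[[0,0,0],[0,0,0]], grip=[85,85])

```text
time: 2.9
eef_pos: [0.5235, -0.1941, 0.315]
tcp_rot: [0.998, 0.061, -0.0, 0.0]
contact_force: [0.3, -0.8, -0.3]
opening: 0.998
```

```bash
cat >> h.py <<'E'
def snap(n,name):
    from plant import ctrl,eyes
    s=ctrl.get_state(); r=eyes.read_camera(n); r["state"]=s
    cv2.imwrite(f"pics/{name}.png",r["image"]); pickle.dump(r,open(f"pics/{name}.pkl","wb")); return r
E
python3 -c "
from h import *
r=snap('wrist','w1'); print(r['state'])
im=r['image']; print(proj(r,[(.59,-.19,.095)]))
cv2.imwrite('pics/w1v.png',cv2.resize(im[0:420,0:560],None,fx=1.42,fy=1.42))"
```

```text
{'time': 2.9, 'qpos': array([-5.36470092e-01, -3.94707103e-02,  1.71916232e+00, -5.29204221e-04,
        1.46260376e+00,  9.12024837e-01]), 'dq': array([-0.01558288, -0.00100393,  0.00265624,  0.00235628, -0.00162572,
       -0.00014722]), 'joint_efforts': array([ 4.51064017e-01, -2.91746449e+01, -3.08637464e+01,  1.80280610e-02,
       -6.03927256e-04,  1.38521264e-03]), 'eef_pos': array([ 0.52353145, -0.19409679,  0.31495768]), 'tcp_rot': array([ 9.98129030e-01,  6.11411999e-02, -4.38465821e-04,  1.97539876e-05]), 'contact_force': array([ 0.29717089, -0.77819008, -0.25221736]), 'wrist_torque': array([-0.01237422,  0.01799146, -0.03065846]), 'opening': 0.9975172806202564}
[[285.94507319 120.47313606]]
```

View pics/w1v.png

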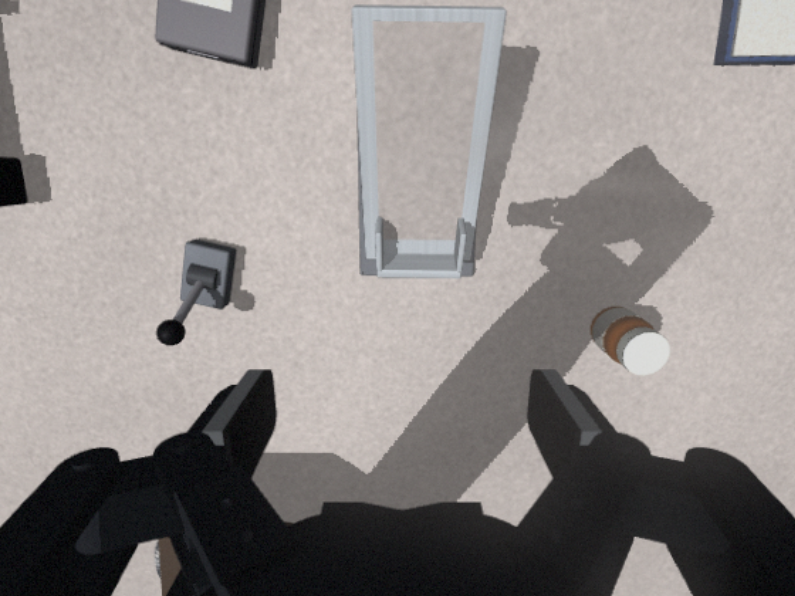

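The view shows the bed's high-end corners at (353,8)/(504,10) and its low end at (361,274)/(473,274). The lever ball is at (170,332) and the box around (208,275). I'll zoom in on the bed's two ends.

```bash
python3 -c "
from h import *
im=cv2.imread('pics/w1.png'); k=6
o=np.vstack([im[0:24,240:365],im[145:200,240:365]]); cv2.imwrite('pics/w1z.png',cv2.resize(o,None,fx=k,fy=k,interpolation=cv2.INTER_CUBIC))"
```

```text
(no output)
```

View pics/w1z.png

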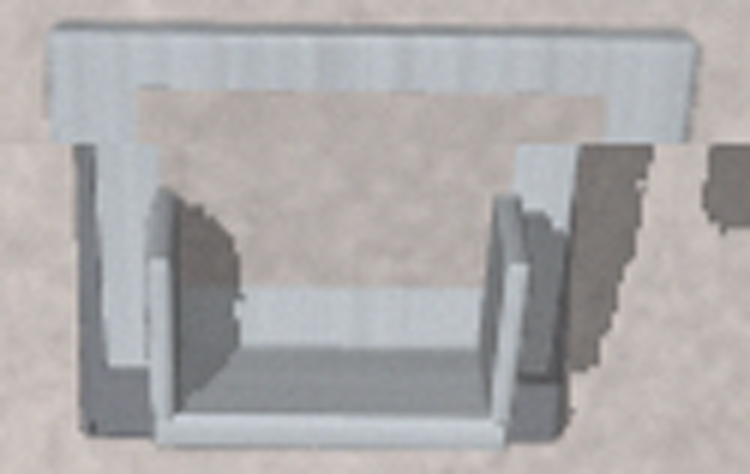

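Zoom: high-end corners are (50,28)/(697,38), low plate corners (107,367)/(560,378). The stop's inner top edge runs (172,413) to (495,413), its base at row 347. I'll fit the bed pose (x, y, yaw) from these points.

```bash
cat > bed.py <<'E'
from h import *
from scipy.optimize import least_squares
np.set_printoptions(precision=4,suppress=True)
r=load('w1')
L=[(50,28,118,55,0),(697,38,118,-55,0),(107,367,-107,55,0),(562,378,-107,-55,0),(172,413,-101,36,28),(495,413,-101,-36,28),(335,347,-101,None,0),(157,443,-107,42,28),(505,443,-107,-42,28)]
uv=np.array([((u+.5)/6-.5+240,((v+.5)/6-.5 if v<144 else 145+(v-144+.5)/6-.5)) for u,v,*_ in L])
P=np.array([[p[2],p[3] if p[3] is not None else 0,p[4]] for p in L])/1000.
w=np.ones((len(L),2)); w[6,0]=0
def T(q): return R.from_euler('ZY',[q[2],-np.radians(26)]),np.array([q[0],q[1],.095 if len(q)<4 else q[3]])
def f(q): Rb,t=T(q); return ((proj(r,Rb.apply(P)+t)-uv)*w).ravel()
for q0 in ([.59,-.19,.1],[.59,-.19,.1,.095]):
    s=least_squares(f,q0); print(s.x,np.degrees(s.x[2])); print(s.fun.reshape(-1,2))
D=lambda l:[(u/1.42,v/1.42) for u,v in l]
print('box top',plane(r,D([(187,240),(237,250),(222,308),(183,302)]),.025),'pivot',plane(r,D([(202,278)]),.028))
a=load('scene0'); print('ball',tri(r,D([(170.5,332)]),a,[(180+493.5/4-.5,145+82.5/4-.5)]))
E
python3 bed.py
```

```text
[ 0.5987 -0.2034  0.1153] 6.605952668152808
[[-1.1625 -0.891 ]
 [ 1.5234 -1.4109]
 [ 0.1189  0.2819]
 [-1.602  -1.0074]
 [ 1.3649  1.6659]
 [-1.172   2.0365]
 [-0.      0.6572]
 [-0.2796 -0.1   ]
 [ 1.0031  0.3255]]
[ 0.5988 -0.2036  0.1151  0.0915] 6.595015153951103
[[-0.5947  0.2527]
 [ 0.9119 -0.2582]
 [ 0.3979 -0.2307]
 [-1.8563 -1.5096]
 [ 1.5671  1.0579]
 [-1.3599  1.4355]
 [-0.      0.1686]
 [-0.0488 -0.7275]
 [ 0.7873 -0.2938]]
box top [[ 0.4885  0.0371  0.025 ]
 [ 0.484  -0.0176  0.025 ]
 [ 0.4146 -0.0014  0.025 ]
 [ 0.4163  0.043   0.025 ]] pivot [[0.4483 0.0197 0.028 ]]
ball [[0.4101 0.0227 0.0927 0.0021]]
```

send_rows(translation=[[0.13,-0.94,0.1],[0.13,-0.94,0.1],[0.13,-0.94,0.1],[0.13,-0.94,0.1],[0.13,-0.94,0.1]], rotation=[[0,0,0],[0,0,0],[0,0,0],[0,0,0],[0,0,0]], grip=[85,85,85,85,85])

```text
time: 3.58
eef_pos: [0.5256, -0.0518, 0.2999]
tcp_rot: [0.998, 0.06, -0.0, 0.0]
contact_force: [-0.3, 0.4, -1.0]
opening: 0.994
```

send_rows(translation=[[0.13,-0.94,0.1],[0.13,-0.94,0.1],[0.13,-0.94,0.1],[0.13,-0.94,0.1],[0.13,-0.94,0.1]], rotation=[[0,0,0],[0,0,0],[0,0,0],[0,0,0],[0,0,0]], grip=[85,85,85,85,85])

```text
time: 4.2
eef_pos: [0.528, 0.0904, 0.285]
tcp_rot: [0.998, 0.06, -0.0, 0.0]
contact_force: [-1.0, 0.5, -0.1]
opening: 0.991
```

send_rows(translation=[[0.13,-0.94,0.1],[0.13,-0.94,0.1],[0.13,-0.94,0.1],[0.13,-0.94,0.1],[0.13,-0.94,0.1]], rotation=[[0,0,0],[0,0,0],[0,0,0],[0,0,0],[0,0,0.65]], grip=[85,85,85,85,85])

```text
time: 4.82
eef_pos: [0.5305, 0.2326, 0.2699]
tcp_rot: [1.0, 0.031, -0.0, 0.0]
contact_force: [0.1, -0.1, 0.1]
opening: 0.993
```

send_rows(translation=[[0.13,-0.94,0.1],[0,0,0],[0,0,0]], rotation=[[0,0,0],[0,0,0],[0,0,0]], grip=[85,85,85])

```text
time: 5.2
eef_pos: [0.5326, 0.2602, 0.2672]
tcp_rot: [0.999, 0.032, -0.0, 0.0]
contact_force: [0.6, 0.8, -0.2]
opening: 0.998
```

```bash
python3 -c "
from h import *
r=snap('wrist','w2'); s=r['state']; print(s['eef_pos'],s['tcp_rot'],s['contact_force'],s['wrist_torque'],s['qpos'])
cv2.imwrite('pics/w2v.png',cv2.resize(r['image'],None,fx=1.42,fy=1.42,interpolation=cv2.INTER_CUBIC))"
```

```text
[0.53260302 0.26015234 0.26715341] [ 9.99478130e-01  3.23005188e-02 -1.89205741e-04  3.29306058e-04] [ 0.6228245   0.78407348 -0.22085272] [-0.02060438  0.03249986 -0.00747888] [ 2.83575943e-01  5.95385409e-02  1.70432298e+00 -5.54082174e-04
  1.37826144e+00  1.78986616e+00]
```

View pics/w2v.png

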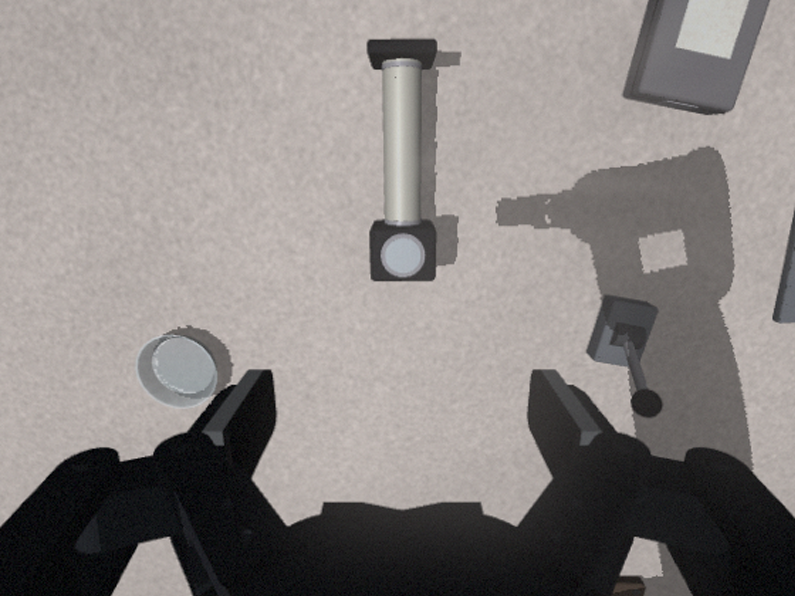

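The tube lies between the fingers' columns: window centre (403,256), plate top outer edge at (402,40). The lever ball is at (647,403), its hinge at about (626,335).

```bash
python3 -c "
from h import *
np.set_printoptions(precision=4,suppress=True)
r=load('w2');r1=load('w1');a=load('scene0');b=load('side0')
D=lambda l:[((u+.5)/1.42-.5,(v+.5)/1.42-.5) for u,v in l]
p=plane(r,D([(403,256),(402,40)]),.06); print(p)
print('tube axis pts',plane(r,D([(403,215),(402.5,70)]),.047), 'head top near L R',plane(r,D([(371,281),(436,281)]),.06))
d=p[1]-p[0]; yaw=np.degrees(np.arctan2(d[1],d[0])); print(np.linalg.norm(d),yaw)
s=r['state']; print('tool yaw',np.degrees(np.arctan2(*R.from_quat(s['tcp_rot']).as_matrix()[1::-1,0])))
print('ball',tri(r,D([(647,403)]),r1,D([(170.5,332)])),tri(r,D([(647,403)]),a,[(180+493.5/4-.5,145+82.5/4-.5)]),tri(r,D([(647,403)]),b,[(205+510.5/3.75-.5,145+302.5/3.75-.5)]))
print('box top',plane(r,D([(607,296),(657,304)]),.025))
print('hinge',tri(r,D([(625,336)]),r1,D([(203,275)])))
"
```

```text
[[0.5257 0.2583 0.06  ]
 [0.6997 0.2706 0.06  ]]
tube axis pts [[0.5609 0.2606 0.047 ]
 [0.6805 0.2689 0.047 ]] head top near L R [[0.5005 0.2861 0.06  ]
 [0.5044 0.2265 0.06  ]]
0.17443389972979678 4.037659731042025
tool yaw 3.7020035984917237
ball [[0.4089 0.0238 0.0921 0.    ]] [[0.4065 0.0208 0.0872 0.0007]] [[0.4091 0.0246 0.0913 0.0022]]
box top [[ 0.4909  0.0479  0.025 ]
 [ 0.4857 -0.0056  0.025 ]]
hinge [[0.4501 0.0203 0.0252 0.0023]]
```

send_rows(translation=[[0.4,0.03,0.9],[0.4,0,0.9],[0.4,0,0.9],[0.4,0,0.9],[0.4,0,0.9]], rotation=[[0,0,-0.07],[0,0,0],[0,0,0],[0,0,0],[0,0,0]], grip=[85,85,85,85,85])

```text
time: 5.88
eef_pos: [0.5932, 0.2632, 0.1319]
tcp_rot: [0.999, 0.035, 0.0, 0.0]
contact_force: [-0.5, 0.6, -0.6]
opening: 0.998
```

send_rows(translation=[[0.13,0,0.9],[0.13,0,0.9],[0,0,0.9],[0,0,0.9],[0,0,0.4]], rotation=[[0,0,0],[0,0,0],[0,0,0],[0,0,0],[0,0,0]], grip=[85,85,85,85,85])

```text
time: 6.5
eef_pos: [0.5994, 0.2636, 0.0106]
tcp_rot: [0.999, 0.035, -0.001, 0.0]
contact_force: [-0.2, -0.6, 0.8]
opening: 0.997
```

send_rows(translation=[[0,0,0],[0,0,0]], rotation=[[0,0,0],[0,0,0]], grip=[85,85])

```text
time: 6.75
eef_pos: [0.6014, 0.2651, 0.0139]
tcp_rot: [0.999, 0.036, 0.001, -0.0]
contact_force: [-0.5, 0.5, 0.4]
opening: 0.994
```

```bash
python3 -c "
from plant import ctrl
s=ctrl.get_state(); print(s['eef_pos'],s['tcp_rot'],s['contact_force'],s['wrist_torque'])"
```

```text
[0.60142294 0.26514027 0.01390904] [ 9.99364635e-01  3.56188993e-02  1.24443218e-03 -2.67974273e-04] [-0.50624171  0.49787633  0.43259009] [ 0.03096632  0.01225371 -0.04455503]
```

send_rows(translation=[[0,0,0],[0,0,0],[0,0,0],[0,0,0],[0,0,0]], rotation=[[0,0,0],[0,0,0],[0,0,0],[0,0,0],[0,0,0]], grip=[60,45,30,30,30], squeeze=20)

```text
time: 7.38
eef_pos: [0.6002, 0.2651, 0.0123]
tcp_rot: [0.999, 0.036, -0.0, 0.0]
contact_force: [-0.7, 0.0, -0.5]
opening: 0.354
```

send_rows(translation=[[0,0,0],[0,0,0],[0,0,0],[0,0,0]], rotation=[[0,0,0],[0,0,0],[0,0,0],[0,0,0]], grip=[20,20,20,20])

```text
time: 7.88
eef_pos: [0.6002, 0.2651, 0.0123]
tcp_rot: [0.999, 0.036, -0.0, -0.0]
contact_force: [-0.4, 0.6, 0.0]
opening: 0.233
```

send_rows(translation=[[0,0,-0.15],[0,0,-0.15],[0,0,-0.1],[0,0,0],[0,0,0]], rotation=[[0,0,0],[0,0,0],[0,0,0],[0,0,0],[0,0,0]], grip=[20,20,20,20,20])

```text
time: 8.5
eef_pos: [0.6002, 0.2651, 0.0243]
tcp_rot: [0.999, 0.036, -0.0, 0.0]
contact_force: [0.2, -0.4, 0.4]
opening: 0.236
```

```bash
python3 -c "
from plant import ctrl
s=ctrl.get_state(); print(s['eef_pos'],s['tcp_rot'],s['contact_force'],s['wrist_torque'])
from h import *
np.set_printoptions(precision=4,suppress=True)
r=snap('wrist','w3'); Rt=R.from_quat(s['tcp_rot']).as_matrix()
print('tau in tool',Rt.T@s['wrist_torque'])"
```

```text
[0.60015505 0.26508052 0.02427584] [ 9.99359899e-01  3.57741175e-02 -6.27897462e-05  1.84830498e-06] [ 0.15927218 -0.36987567  0.40394255] [-0.00406988  0.01589838 -0.00017209]
tau in tool [-0.0029 -0.0161  0.0002]
```

```bash
python3 -c "
from h import *
snap('side','s3'); a=cv2.imread('pics/w3.png'); b=cv2.imread('pics/s3.png')[180:330,190:340]
b=cv2.resize(b,(420,420),interpolation=cv2.INTER_CUBIC); o=np.hstack([a,b]); cv2.imwrite('pics/v3.png',cv2.resize(o,None,fx=.8,fy=.8))"
```

```text
(no output)
```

View pics/v3.png

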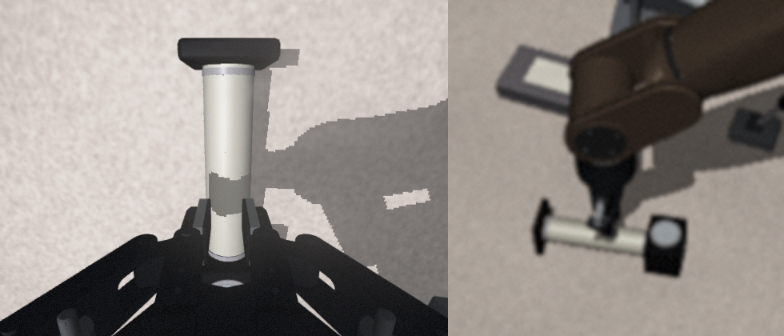

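The wrist view shows the fingertips at about (203,205) and (252,205), overlapping the tube's edges. The tube hasn't lifted, and the opening simply followed the command. I'll check the fingertip geometry against the calibration.

```bash
python3 -c "
from h import *
np.set_printoptions(precision=1,suppress=True)
r=load('w3'); M,o=cam(r); s=r['state']; Rt=R.from_quat(s['tcp_rot'])
for z in (0,-.019,-.03): print(z,proj(r,Rt.apply([(0,-.01,z),(0,.01,z),(0.011,-.01,z),(0.011,.01,z),(0.011,-.017,z),(.011,.017,z)])+s['eef_pos'])*.8)
t=np.radians(4.04); f=lambda x,y,z:(.6005+x*np.cos(t)-y*np.sin(t),.2636+x*np.sin(t)+y*np.cos(t),z)
print('tube edges',proj(r,[f(.0,.017,.03),f(0,-.017,.03),f(.04,.017,.03),f(.04,-.017,.03),f(.088,.028,.06),f(.088,-.028,.06),f(-.05,0,.047),f(-.075,0,.06),f(.1,0,.06)])*.8)
im=r['image']; cv2.imwrite('pics/v4.png',cv2.resize(im[200:380,180:390],None,fx=3.5,fy=3.3,interpolation=cv2.INTER_CUBIC))"
```

```text
0 [[213.6 188.8]
 [239.  188.8]
 [213.4 175.5]
 [239.2 175.5]
 [204.3 175.5]
 [248.3 175.5]]
-0.019 [[212.3 198.8]
 [240.4 198.8]
 [212.  184.3]
 [240.6 184.4]
 [202.  184.3]
 [250.7 184.4]]
-0.03 [[211.4 205.6]
 [241.3 205.6]
 [211.1 190.4]
 [241.6 190.4]
 [200.5 190.4]
 [252.3 190.4]]
tube edges [[206.  191.3]
 [250.5 191.3]
 [204.8 139.5]
 [252.2 139.6]
 [178.1  62.7]
 [280.7  62.9]
 [228.2 261. ]
 [228.2 300.9]
 [229.5  38.6]]
```

View pics/v4.png

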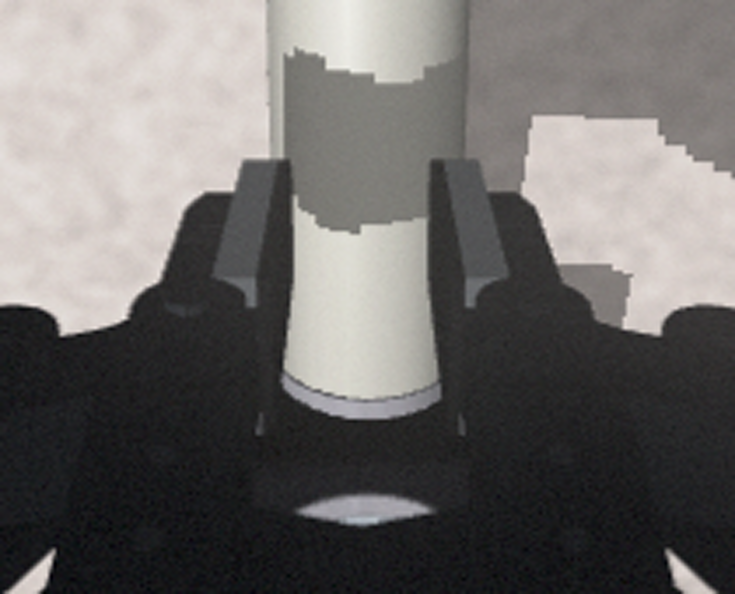

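The tube is where I computed it. But the visible tips fall at rows that put them about 40 mm behind the reported TCP, so the fingers closed above the tube (top at 47 mm). I'll open, go lower in small steps while watching the contact force, and try the grip again.

send_rows(translation=[[0,0,0],[0,0,0.2],[0,0,0.3],[0,0,0.3],[0,0,0.1]], rotation=[[0,0,0],[0,0,0],[0,0,0],[0,0,0],[0,0,0]], grip=[60,60,60,60,60])

```text
time: 9.22
eef_pos: [0.5993, 0.2648, -0.0042]
tcp_rot: [0.999, 0.036, -0.001, 0.0]
contact_force: [0.3, -0.1, 0.1]
opening: 0.705
```

send_rows(translation=[[0,0,0.06],[0,0,0.06],[0,0,0.06],[0,0,0.02],[0,0,0]], rotation=[[0,0,0],[0,0,0],[0,0,0],[0,0,0],[0,0,0]], grip=[60,60,60,60,60])

```text
time: 9.85
eef_pos: [0.6003, 0.2651, -0.0086]
tcp_rot: [0.999, 0.036, 0.0, -0.0]
contact_force: [-0.7, -0.4, -0.7]
opening: 0.707
```

```bash
python3 -c "
from h import *
r=snap('wrist','w5'); s=r['state']; print(s['eef_pos'],s['contact_force'],s['wrist_torque'],s['opening'])
b=snap('side','s5')['image'][200:320,210:310]
im=cv2.resize(r['image'][180:380,150:420],None,fx=1.5,fy=1.5); b=cv2.resize(b,(250,300),interpolation=cv2.INTER_CUBIC)
cv2.imwrite('pics/v5.png',np.hstack([im,b]))"
```

```text
[ 0.60027325  0.26510174 -0.00862341] [-0.71749312 -0.38664986 -0.69896494] [-0.04727402 -0.00640519  0.00821619] 0.7069839581504621
```

View pics/v5.png

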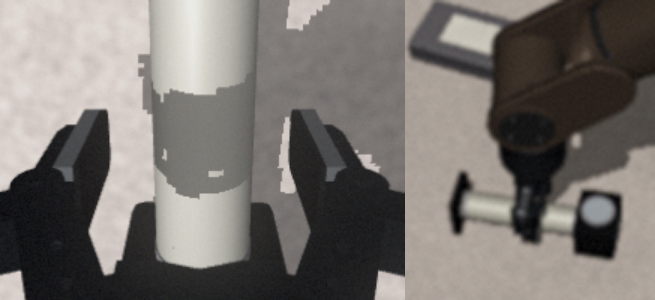

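No contact at z −9 mm. The fingertips at (108,110)/(290,110) straddle the tube with a gap of 121 px for 60 mm, so the tips are still about 40 mm above the reported TCP. I'll go down further.

send_rows(translation=[[0,0,0.1],[0,0,0.1],[0,0,0.1],[0,0,0.1],[0,0,0]], rotation=[[0,0,0],[0,0,0],[0,0,0],[0,0,0],[0,0,0]], grip=[60,60,60,60,60])

```text
time: 10.58
eef_pos: [0.5999, 0.265, -0.0211]
tcp_rot: [0.999, 0.036, -0.0, 0.0]
contact_force: [-0.0, -0.8, -0.5]
opening: 0.703
```

send_rows(translation=[[0,0,0.1],[0,0,0.1],[0,0,0],[0,0,0],[0,0,0]], rotation=[[0,0,0],[0,0,0],[0,0,0],[0,0,0],[0,0,0]], grip=[60,60,45,30,30], squeeze=20)

```text
time: 11.2
eef_pos: [0.6003, 0.2646, -0.0265]
tcp_rot: [0.999, 0.036, -0.0, 0.0]
contact_force: [-0.3, -1.9, 1.3]
opening: 0.387
```

send_rows(translation=[[0,0,0],[0,0,0],[0,0,0]], rotation=[[0,0,0],[0,0,0],[0,0,0]], grip=[25,25,25])

```text
time: 11.58
eef_pos: [0.6003, 0.2646, -0.0266]
tcp_rot: [0.999, 0.036, -0.0, 0.0]
contact_force: [-0.6, -4.4, 2.0]
opening: 0.394
```

The fingers stopped at 33.6 mm, which is the tube's diameter. Trial lift.

send_rows(translation=[[0,0,-0.1],[0,0,-0.15],[0,0,-0.15],[0,0,0],[0,0,0]], rotation=[[0,0,0],[0,0,0],[0,0,0],[0,0,0],[0,0,0]], grip=[25,25,25,25,25])

```text
time: 12.2
eef_pos: [0.5995, 0.2653, -0.015]
tcp_rot: [0.999, 0.036, -0.001, -0.0]
contact_force: [-1.5, -0.3, -6.2]
opening: 0.388
```

```bash
python3 -c "
from h import *
np.set_printoptions(precision=4,suppress=True)
r=snap('wrist','w6'); s=r['state']; Rt=R.from_quat(s['tcp_rot']).as_matrix()
print(s['eef_pos'],s['tcp_rot'],'F',s['contact_force'],'tau tool',Rt.T@s['wrist_torque'],s['opening'])
im=r['image'][0:370,130:440]; s5=snap('side','s6')['image'][230:320,210:310]
cv2.imwrite('pics/v6.png',np.hstack([im,cv2.resize(s5,(411,370),interpolation=cv2.INTER_CUBIC)]))"
```

```text
[ 0.5995  0.2653 -0.015 ] [ 0.9994  0.0359 -0.0007 -0.0001] F [-1.5067 -0.3171 -6.1912] tau tool [ 0.045  -0.2912 -0.0401] 0.3884327990555734
```

View pics/v6.png

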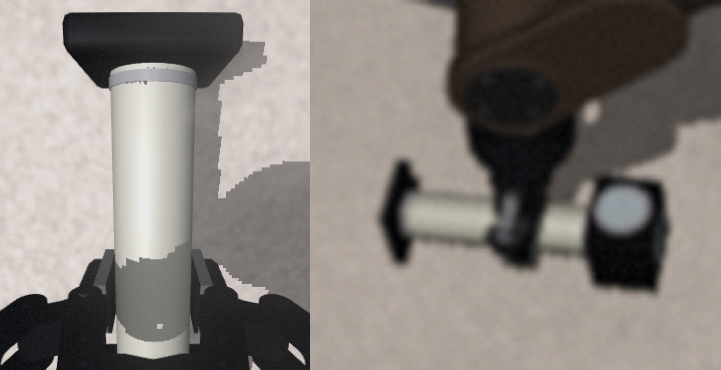

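The head sags (plate corners raised and enlarged in the view) and only 6.2 N is carried, so the balance point is at roughly x −25 to −31 mm. I'll put it down, shift the grip 28 mm toward the head and try again.

send_rows(translation=[[0,0,0.15],[0,0,0.15],[0,0,0.1],[0,0,0],[0,0,0]], rotation=[[0,0,0],[0,0,0],[0,0,0],[0,0,0],[0,0,0]], grip=[25,25,25,25,60])

```text
time: 12.92
eef_pos: [0.6026, 0.2655, -0.025]
tcp_rot: [0.999, 0.036, 0.003, -0.0]
contact_force: [0.2, 0.4, -0.2]
opening: 0.59
```

send_rows(translation=[[0,0,0],[-0.3,0,0],[-0.3,0,0],[-0.33,0,0],[0,0,0]], rotation=[[0,0,0],[0,0,0],[0,0,0],[0,0,0],[0,0,0]], grip=[60,60,60,60,50])

```text
time: 13.55
eef_pos: [0.5711, 0.2631, -0.0269]
tcp_rot: [0.999, 0.036, -0.001, 0.0]
contact_force: [0.5, -0.5, 0.1]
opening: 0.587
```

send_rows(translation=[[0,0,0],[0,0,0],[0,0,0],[0,0,0],[0,0,0]], rotation=[[0,0,0],[0,0,0],[0,0,0],[0,0,0],[0,0,0]], grip=[40,30,25,25,25])

```text
time: 14.18
eef_pos: [0.5727, 0.2632, -0.0264]
tcp_rot: [0.999, 0.036, 0.0, -0.0]
contact_force: [-0.2, -0.0, 2.8]
opening: 0.391
```

send_rows(translation=[[0,0,-0.1],[0,0,-0.2],[0,0,-0.2],[0,0,0],[0,0,0]], rotation=[[0,0,0],[0,0,0],[0,0,0],[0,0,0],[0,0,0]], grip=[25,25,25,25,25])

```text
time: 14.8
eef_pos: [0.5715, 0.2629, -0.0121]
tcp_rot: [0.999, 0.036, -0.001, 0.0]
contact_force: [-0.8, -1.7, -4.9]
opening: 0.39
```

```bash
cat > tilt.py <<'E'
import sys
from h import *
np.set_printoptions(precision=4,suppress=True)
n=sys.argv[1]
r=snap('wrist','w'+n); s=r['state']; Rt=R.from_quat(s['tcp_rot']).as_matrix()
print(s['eef_pos'],s['tcp_rot'],'F',s['contact_force'],'tau tool',Rt.T@s['wrist_torque'],s['opening'])
# plate: width in px of near-black region at top -> upper edge row and side columns
g=cv2.cvtColor(r['image'],cv2.COLOR_BGR2GRAY); m=(g<50).astype(np.uint8); m[230:]=0
k,l,st,c=cv2.connectedComponentsWithStats(m); st=st[1:]; print('dark blobs',st[st[:,4]>300])
E
python3 tilt.py 7
```

```text
[ 0.5715  0.2629 -0.0121] [ 0.9994  0.0357 -0.001   0.0002] F [-0.8285 -1.6557 -4.9315] tau tool [-0.117  -0.2284  0.0509] 0.38970342256902113
dark blobs [[215   0  24  27 445]]
```

```bash
cat > sd.py <<'E'
import sys
from h import *
np.set_printoptions(precision=1,suppress=True)
def show(n,x,y,w,h):
    g=cv2.cvtColor(cv2.imread(f'pics/{n}.png'),cv2.COLOR_BGR2GRAY)[y:y+h,x:x+w]
    print(n); [print(''.join(' .:-=+*#%@'[min(9,v//24)] for v in row)) for row in g]
if __name__=='__main__':
    n=sys.argv[1]
    snap('side','s'+n); show('s'+n,222,262,82,45)
E
python3 sd.py 7
```

```text
s7
***********************************=:      ...........        .:------------------
***********************************=:        . .......        .:------------------
***********************************+:                         .:------------------
***********************************+-.                       .:-------------------
************************************=.                       .:-------------------
************************************+:.                     ..:------------------:
*********++++***********************+=.                     .:--------------------
********+=--=+***********************+-.                   .::----------------==++
********+-..-+************************+-.                 .::---------------==+***
********=:  :=*************************=:.               .::------------===++*****
*******+-.  .-+************************+=.              ..::::::::::::-=+++***#***
*******+:.   .-+************************=:              .:............:==+**##****
*******=:    .:=************************=:             .:.   ..::::....::-+*******
******+-.   ..:=+*
[... 1937 characters left out ...]
**********=:.             .-********
****#***##**********************************************+=-::::.......  :=********
**************###************#***************************++++++=------::-+********
*********#******##**********##*********************************++++++++=+*********
********####*****#****************************************************************
**#*****#***#****##***************************************************************
***#***######*****#***************************************************************
********#*********#****#*****************#****************************************
****##*#**********#****#**********************************************************
```

```bash
cat > pr.py <<'E'
from h import *
import sys
np.set_printoptions(precision=1,suppress=True)
b=load('side0'); a=load('scene0')
def tubepts(xg,pitch,lift,O=(.6005,.2636),yaw=4.04):
    P=np.array([(-75,0,60),(100,28,0),(94,-28,60),(-100,30,0),(-50,30,0),(80,0,30),(0,0,30)])/1000.
    c=np.array([xg/1000.,0,.03]); Rp=R.from_euler('y',-pitch,degrees=True) # + = plate up
    Q=Rp.apply(P-c)+c+[0,0,lift]; return R.from_euler('z',yaw,degrees=True).apply(Q)+[*O,0]
if __name__=='__main__':
    print('win, plate bot +y, plate top -y, head bot out, head bot in, axis80, axis0')
    for xg,p,l in ((0,0,0),(-28,0,.0145),(-28,8,.0145),(-28,12,.0145)): print(xg,p,l,*(proj(b,tubepts(xg,p,l))-[222,262]).round(1).tolist())
E
python3 pr.py; python3 - <<'E'
from sd import *
show('s6',222,262,82,45)
E
```

```text
win, plate bot +y, plate top -y, head bot out, head bot in, axis80, axis0
0 0 0 [65.3, 21.3] [6.9, 31.1] [11.7, 5.2] [71.7, 41.9] [55.3, 39.3] [14.7, 19.0] [40.6, 23.1]
-28 0 0.0145 [65.3, 18.5] [6.5, 28.5] [11.2, 2.4] [71.8, 39.4] [55.2, 36.8] [14.3, 16.4] [40.4, 20.4]
-28 8 0.0145 [66.5, 20.0] [4.9, 25.1] [12.5, -0.7] [70.1, 40.8] [53.8, 37.1] [14.2, 13.6] [40.4, 19.7]
-28 12 0.0145 [67.0, 20.8] [4.5, 23.4] [13.4, -2.1] [69.1, 41.5] [53.0, 37.2] [14.5, 12.3] [40.5, 19.3]
s6
*************************+:        ........         .:-----------------------+****
*************************+-.                        .:-----------------------+****
**************************-.                        ::-----------------------+****
**************************=.                       .:-----------------------=*****
**************************=:.                      .:----------------------=+*****
**************************+-.                     .:---------------------==+******
*********+++***************+-.                   ..:-------------------==+***#****
********+-:-=***************=:.       
[... 2415 characters left out ...]
**********=:.             -+********
****##**###*****######****#*****************************+=-::::.... .. .-*********
*****#**###**######*********###******#*******************++==++=------::=*********
****#****###**###*##*#*******##******#**************************+++++++=+*********
##**##*######***##***********#****************************************************
*###***######***###**#********#****************#**********************************
*####**#######***###*#*###***************##**********************************#****
**####*##*#####**##***####***************###********************************##****
#*#######**#*#**#**#**####***************##*#*************************************
```

I misread the last try: the plate rows (7–31) match the resting picture while the head has risen, so the plate end is the one sagging. Both force readings (6.2 N at x 0, 4.9 N at x −28) then give a balance point at x ≈ +31. I'll shift the grip 59 mm toward the plate.

send_rows(translation=[[0,0,0.2],[0,0,0.2],[0,0,0.1],[0,0,0],[0,0,0]], rotation=[[0,0,0],[0,0,0],[0,0,0],[0,0,0],[0,0,0]], grip=[25,25,25,25,60])

```text
time: 15.52
eef_pos: [0.5746, 0.2637, -0.0253]
tcp_rot: [0.999, 0.036, 0.003, -0.001]
contact_force: [-0.7, -0.5, -0.3]
opening: 0.589
```

send_rows(translation=[[0,0,0],[0.5,0,0],[0.6,0,0],[0.5,0,0],[0.36,0,0]], rotation=[[0,0,0],[0,0,0],[0,0,0],[0,0,0],[0,0,0]], grip=[60,60,60,60,60])

```text
time: 16.15
eef_pos: [0.6331, 0.2673, -0.0263]
tcp_rot: [0.999, 0.036, 0.001, -0.0]
contact_force: [-0.1, 1.0, 0.3]
opening: 0.702
```

send_rows(translation=[[0,0,0],[0,0,0],[0,0,0],[0,0,0],[0,0,0]], rotation=[[0,0,0],[0,0,0],[0,0,0],[0,0,0],[0,0,0]], grip=[50,35,25,25,25])

```text
time: 16.77
eef_pos: [0.6307, 0.2675, -0.0268]
tcp_rot: [0.999, 0.036, -0.0, -0.0]
contact_force: [-0.4, 1.6, -1.3]
opening: 0.393
```

send_rows(translation=[[0,0,-0.1],[0,0,-0.2],[0,0,-0.2],[0,0,0],[0,0,0]], rotation=[[0,0,0],[0,0,0],[0,0,0],[0,0,0],[0,0,0]], grip=[25,25,25,25,25])

```text
time: 17.4
eef_pos: [0.631, 0.2672, -0.0117]
tcp_rot: [0.999, 0.036, -0.0, 0.0]
contact_force: [0.4, -0.5, -9.2]
opening: 0.394
```

```bash
python3 tilt.py 8; python3 sd.py 8; python3 -c "
from pr import *
for p in(-4,0,4): print(p,*(proj(b,tubepts(31,p,.0145))-[222,262]).round(1).tolist())"
```

```text
[ 0.631   0.2672 -0.0117] [ 0.9994  0.0358 -0.0001  0.    ] F [ 0.3542 -0.5369 -9.2241] tau tool [ 0.0093 -0.0178  0.0218] 0.39416182021913776
dark blobs [[192 125  50  42 521]]
s8
***#***********=.                        :-------------------------=+*************
*************#*=:                       .:-------------------------=+*************
***************+-.                     ..:-------------------------+**************
*********+++****=:                     .:-------------------------=***************
*********=--=***+-:                   .:------------------------=++***************
#*******+-..-+***+-.                 .:----------------------==++*****************
********+:  :+*#**+-:.              .::------------------==+++*******#******##****
*#******=:  :=***#*+-.              .:----------------==++****#####*****#***###***
#******+-.  .-++**#*=:.             .:------------==+++***##*###*###**##*****##***
*******+-.   :-=**#*+-.            .:----------==++******##****######**##****###**
***#***=:    .:=+***+-.            .:-------==++******#**#*++++*********########**
#***#*
[... 2389 characters left out ...]
-+*********
##*##*#*######*#####****#**####******#*********###******************++++**********
##############**####*####***####********##***#*###********#*##********************
##############*###########**************#####*************##**********#****###****
*##############*###########*************#####*************************#*****###***
##############**#####*####**************#*####*******************************#****
-4 [64.5, 17.0] [7.4, 29.5] [10.7, 3.1] [72.4, 37.9] [55.8, 35.9] [14.5, 17.0] [40.4, 20.0]
0 [65.3, 18.5] [6.5, 28.5] [11.2, 2.4] [71.8, 39.4] [55.2, 36.8] [14.3, 16.4] [40.4, 20.4]
4 [65.9, 20.1] [5.7, 27.6] [11.8, 1.6] [71.0, 40.8] [54.5, 37.7] [14.3, 15.7] [40.4, 20.8]
```

It's now carrying the full 9.2 N with almost no moment, and the side view matches a level tube. I'll lift it and hold.

send_rows(translation=[[0,0,-0.2],[0,0,-0.4],[0,0,-0.4],[0,0,-0.4],[0,0,-0.4]], rotation=[[0,0,0],[0,0,0],[0,0,0],[0,0,0],[0,0,0]], grip=[25,25,25,25,25])

```text
time: 18.12
eef_pos: [0.6313, 0.2674, 0.0436]
tcp_rot: [0.999, 0.036, 0.0, -0.0]
contact_force: [0.0, 0.5, -8.3]
opening: 0.392
```

send_rows(translation=[[0,0,-0.4],[0,0,-0.4],[0,0,-0.2],[0,0,0],[0,0,0]], rotation=[[0,0,0],[0,0,0],[0,0,0],[0,0,0],[0,0,0]], grip=[25,25,25,25,25])

```text
time: 18.75
eef_pos: [0.6305, 0.2672, 0.0716]
tcp_rot: [0.999, 0.036, -0.001, 0.0]
contact_force: [0.1, -0.7, -9.7]
opening: 0.394
```

send_rows(translation=[[0,0,0],[0,0,0],[0,0,0],[0,0,0],[0,0,0]], rotation=[[0,0,0],[0,0,0],[0,0,0],[0,0,0],[0,0,0]], grip=[25,25,25,25,25])

```text
time: 19.38
eef_pos: [0.6311, 0.2673, 0.0724]
tcp_rot: [0.999, 0.036, 0.0, -0.0]
contact_force: [-0.0, -0.4, -9.1]
opening: 0.391
```

send_rows(translation=[[0,0,0],[0,0,0],[0,0,0],[0,0,0],[0,0,0]], rotation=[[0,0,0],[0,0,0],[0,0,0],[0,0,0],[0,0,0]], grip=[25,25,25,25,25])

```text
time: 20.0
eef_pos: [0.6311, 0.2673, 0.0723]
tcp_rot: [0.999, 0.036, 0.0, -0.0]
contact_force: [0.9, 0.7, -7.9]
opening: 0.388
```

```bash
cat > tgt.py <<'E'
from h import *
from plant import ctrl
np.set_printoptions(precision=4,suppress=True)
BO=np.array([.599,-.2035,.095]); RB=R.from_euler('ZY',[6.6,-26],degrees=True)
def target(dx=.003,clear=.08,dy=0.):
    p=BO+RB.apply([.0307+dx,dy,-.0266+clear]); return p,RB*R.from_euler('x',180,degrees=True)
def delta(p,Rt):
    s=ctrl.get_state(); R0=R.from_quat(s['tcp_rot'])
    print('at',s['eef_pos'],'target',p,'F',s['contact_force'],'op',s['opening'],'t',s['time'])
    print('shift tool, units',R0.inv().apply(p-s['eef_pos'])/.03,'turn units',np.degrees((R0.inv()*Rt).as_rotvec())/5)
E
python3 tilt.py 9
python3 - <<'E'
from tgt import *
p,Rt=target(clear=.08); delta(p,Rt)
from pr import *
r=snap('side','s9')
g=cv2.cvtColor(r['image'],cv2.COLOR_BGR2GRAY)
Q=tubepts(31,0,.0948); print(proj(b,Q))
x,y=228,238
[print(''.join(' .:-=+*#%@'[min(9,v//24)] for v in row)) for row in g[y:y+50:1,x:x+76]]
E
```

```text
[0.6311 0.2673 0.0723] [ 0.9994  0.0358  0.     -0.    ] F [ 0.8945  0.6541 -7.9244] tau tool [-0.0354 -0.0448 -0.0114] 0.3881300963228363
dark blobs [[192 125  48  42 517]]
at [0.6311 0.2673 0.0723] target [ 0.6058 -0.2027  0.1578] F [ 0.17   -0.0178 -8.975 ] op 0.39132161590265424 t 20.05
shift tool, units [-1.9587 15.5665 -2.8485] turn units [ 0.1135  5.1997 -0.4914]
[[287.4 264.4]
 [225.7 275.6]
 [230.7 248. ]
 [294.2 286.7]
 [276.8 284. ]
 [234.  262.7]
 [261.3 266.8]]
*****=:    .................      .:-------===------------------------------
*****+:.   ................       .:-----=++++=-----------------------------
*****+-.     ............         .:----=+****+-----------------------------
******-.         ...              .:----+*****+-----------------------------
******=.                          ::----+*****=-----------------------------
******=.                         .:----=+*****=-----------------------------
******=:                         .:----=******=-----------------------------
******+-.                        .:----=******+-----------------------------
*****
[... 2528 characters left out ...]
*****#*
***=--=+***********+---------=+++====-----------:.                 :=*******
***+==+************=--------=+***+++++++=--------.                 -+*******
****++*************+=-------=***********++++++++=:                .-********
********************++++=--=+*******************+-.               .=******#*
************************++++*********************=:..             .=********
************#************************************+=-:.......      :=********
**************************************************+--::::::::.....:+*##*****
#*************************************************=---------::::::-**####***
****##*#******************************************=-------------::=*##******
```

The tube is level and held for 1.2 s or more (window at (286.5,264), prediction (287.4,264.4)). Next: raise, carry over to the rest and tilt.

send_rows(translation=[[0,0.2,-0.6],[0,0.4,-0.9],[0,0.5,-0.9],[0,0.7,-0.9],[0,0.7,-0.7]], rotation=[[0,0,0],[0,0,0],[0,0,0],[0,0,0],[0,0,0]], grip=[25,25,25,25,25])

```text
time: 20.72
eef_pos: [0.6372, 0.1915, 0.1956]
tcp_rot: [0.999, 0.036, 0.002, -0.0]
contact_force: [-0.0, -0.3, -8.6]
opening: 0.386
```

send_rows(translation=[[-0.13,0.87,0],[-0.13,0.87,0],[-0.13,0.87,0],[-0.13,0.87,0],[-0.13,0.87,0]], rotation=[[0,0,0],[0,0,0],[0,0,0],[0,0,0],[0,0,0]], grip=[25,25,25,25,25])

```text
time: 21.35
eef_pos: [0.6261, 0.0593, 0.1932]
tcp_rot: [0.999, 0.036, 0.0, 0.0]
contact_force: [0.4, -1.2, -8.4]
opening: 0.389
```

send_rows(translation=[[-0.13,0.87,0],[-0.13,0.87,0],[-0.13,0.87,0],[-0.13,0.87,0],[-0.13,0.87,0]], rotation=[[0,0,0],[0,0,0],[0,0,0],[0,0,0],[0,0,0]], grip=[25,25,25,25,25])

```text
time: 21.98
eef_pos: [0.6158, -0.0722, 0.1932]
tcp_rot: [0.999, 0.036, 0.0, 0.0]
contact_force: [1.0, 0.1, -8.8]
opening: 0.39
```

send_rows(translation=[[-0.13,0.87,0],[-0.13,0.87,0],[-0.13,0.87,0],[-0.13,0.6,0],[-0.13,0.4,0]], rotation=[[0,0,0],[0,0,0],[0,0,0],[0,0,0],[0,0,0]], grip=[25,25,25,25,25])

```text
time: 22.6
eef_pos: [0.6041, -0.1811, 0.1927]
tcp_rot: [0.999, 0.035, 0.0, -0.0]
contact_force: [0.6, -0.5, -8.8]
opening: 0.389
```

send_rows(translation=[[0,0,0],[0,0,0],[0,0,0],[0,0,0],[0,0,0]], rotation=[[0.02,0.5,-0.1],[0.02,0.6,-0.1],[0.02,0.6,-0.1],[0.02,0.6,-0.1],[0.02,0.6,-0.1]], grip=[25,25,25,25,25])

```text
time: 23.22
eef_pos: [0.6038, -0.1795, 0.1923]
tcp_rot: [0.99, 0.058, 0.126, -0.009]
contact_force: [0.2, -0.7, -8.4]
opening: 0.389
```

send_rows(translation=[[0,0,0],[0,0,0],[0,0,0],[0,0,0],[0,0,0]], rotation=[[0,0.6,0],[0,0.6,0],[0,0.6,0],[0,0.5,0],[0,0,0]], grip=[25,25,25,25,25])

```text
time: 23.85
eef_pos: [0.6029, -0.1794, 0.1913]
tcp_rot: [0.973, 0.056, 0.223, -0.015]
contact_force: [-0.3, 1.1, -9.0]
opening: 0.386
```

```bash
python3 -c "
from tgt import *
p,Rt=target(clear=.05); delta(p,Rt)"
```

```text
at [ 0.6029 -0.1794  0.1913] target [ 0.6189 -0.2012  0.1308] F [-0.2619  1.1386 -8.9735] op 0.38632455575759955 t 23.85
shift tool, units [-0.4764  0.7943  2.0071] turn units [-0.0557  0.0386 -0.0041]
```

send_rows(translation=[[-0.12,0.2,0.5],[-0.12,0.2,0.5],[-0.12,0.2,0.5],[-0.12,0.19,0.5],[0,0,0]], rotation=[[0,0,0],[0,0,0],[0,0,0],[-0.05,0.04,0],[0,0,0]], grip=[25,25,25,25,25])

```text
time: 24.48
eef_pos: [0.6193, -0.2013, 0.1288]
tcp_rot: [0.973, 0.055, 0.224, -0.014]
contact_force: [0.1, 0.4, -9.9]
opening: 0.386
```

```bash
python3 -c "
from tgt import *
p,Rt=target(clear=.05); delta(p,Rt)
r=snap('wrist','w10'); snap('scene','c10'); snap('side','s10'); g=cv2.cvtColor(r['image'],cv2.COLOR_BGR2GRAY)
BP=np.array([(118,55,0),(118,-55,0),(60,55,0),(60,-55,0)])/1000.
print('bed pred',proj(r,RB.apply(BP)+BO))
s=r['state'];Rt=R.from_quat(s['tcp_rot'])
tp=np.array([(88-30.7,28,60),(88-30.7,-28,60),(100-30.7,0,60)])/1000.; tp[:,2]+=.0266-0; 
print('plate pred',proj(r,Rt.apply(tp*[1,-1,-1])+s['eef_pos']))
cv2.imwrite('pics/v10.png',np.vstack([cv2.resize(r['image'],None,fx=1.0,fy=.8)[0:300], np.hstack([cv2.resize(cv2.imread('pics/c10.png')[150:240,170:270],(280,252),interpolation=cv2.INTER_CUBIC),cv2.resize(cv2.imread('pics/s10.png')[120:220,245:355],(280,252),interpolation=cv2.INTER_CUBIC)])]))
"
```

```text
at [ 0.6193 -0.2013  0.1288] target [ 0.6189 -0.2012  0.1308] F [ 0.1332  0.4208 -9.8966] op 0.3863199494442121 t 24.475
shift tool, units [ 0.0169 -0.0055 -0.0653] turn units [-0.0216  0.0051 -0.0281]
bed pred [[193.9119  96.3933]
 [371.2333  96.0137]
 [201.0366 187.5652]
 [364.438  187.3186]]
plate pred [[192.2936 169.6291]
 [374.7529 169.7196]
 [283.5944 129.2856]]
```

View pics/v10.png

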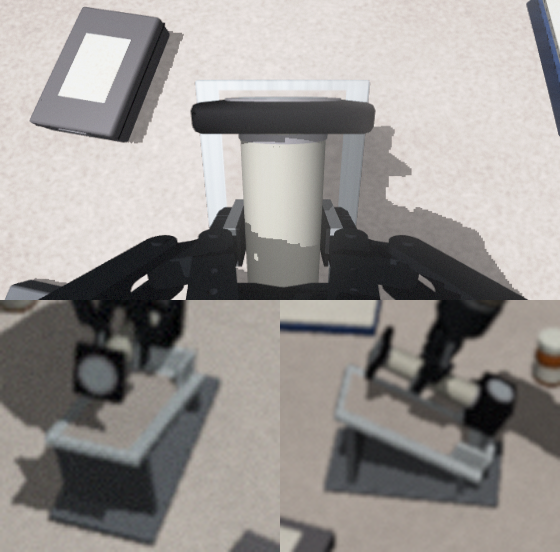

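The plate's columns (191–375) match the prediction and the bed edges (197/369) are centred, so lateral and tilt alignment are good. The bed may be a few mm lower than I fitted. I'll lower along its normal, feeling for contact.

send_rows(translation=[[0.07,0,0.3],[0,0,0.4],[0,0,0.4],[0,0,0.25],[0,0,0]], rotation=[[0,0,0],[0,0,0],[0,0,0],[0,0,0],[0,0,0]], grip=[25,25,25,25,25])

```text
time: 25.25
eef_pos: [0.6397, -0.199, 0.0951]
tcp_rot: [0.973, 0.056, 0.225, -0.013]
contact_force: [-0.2, -0.4, -9.6]
opening: 0.39
```

send_rows(translation=[[0,0,0.05],[0,0,0.05],[0,0,0.05],[0,0,0],[0,0,0]], rotation=[[0,0,0],[0,0,0],[0,0,0],[0,0,0],[0,0,0]], grip=[25,25,25,25,25])

```text
time: 25.88
eef_pos: [0.6421, -0.1994, 0.0926]
tcp_rot: [0.972, 0.055, 0.226, -0.013]
contact_force: [-0.7, 0.4, -9.6]
opening: 0.391
```

```bash
python3 -c "
from tgt import *
p,Rt=target(dx=.005,clear=.0); delta(p,Rt)"; python3 tilt.py 11
```

```text
at [ 0.6421 -0.1994  0.0926] target [ 0.6425 -0.1985  0.0867] F [-0.6879  0.4239 -9.6185] op 0.3911979147241005 t 25.875
shift tool, units [-0.0722 -0.0305  0.1831] turn units [ 0.0137 -0.0421 -0.0108]
[ 0.6421 -0.1994  0.0926] [ 0.9724  0.0555  0.2264 -0.0126] F [-0.6879  0.4239 -9.6185] tau tool [ 0.043  -0.8398  0.0116] 0.3911979147241005
dark blobs [[  83   21   71  170 3057]
 [ 192  125   63   42 1089]]
```

5.5 mm left by the estimate. Continuing in steps of about 1 mm.

send_rows(translation=[[0,-0.03,0.05],[0,0,0.05],[0,0,0.04],[0,0,0],[0,0,0]], rotation=[[0,0,0],[0,0,0],[0,0,0],[0,0,0],[0,0,0]], grip=[25,25,25,25,25])

```text
time: 26.55
eef_pos: [0.6439, -0.1983, 0.0888]
tcp_rot: [0.972, 0.056, 0.226, -0.013]
contact_force: [-1.0, 0.3, -7.7]
opening: 0.387
```

send_rows(translation=[[0,0,0.03],[0,0,0.03],[0,0,0],[0,0,0]], rotation=[[0,0,0],[0,0,0],[0,0,0],[0,0,0]], grip=[25,25,25,25])

```text
time: 27.05
eef_pos: [0.6446, -0.1982, 0.0872]
tcp_rot: [0.972, 0.055, 0.226, -0.013]
contact_force: [0.0, -0.5, -9.2]
opening: 0.385
```

send_rows(translation=[[0,0,0.04],[0,0,0.04],[0,0,0]], rotation=[[0,0,0],[0,0,0],[0,0,0]], grip=[25,25,25])

```text
time: 27.42
eef_pos: [0.645, -0.1982, 0.0867]
tcp_rot: [0.972, 0.056, 0.226, -0.013]
contact_force: [-12.4, 0.7, 4.5]
opening: 0.387
```

```bash
python3 -c "
from tgt import *
p,Rt=target(dx=.005,clear=.0); delta(p,Rt)"
```

```text
at [ 0.645  -0.1982  0.0867] target [ 0.6425 -0.1985  0.0867] F [-12.4206   0.6958   4.4601] op 0.3867102989847599 t 27.425
shift tool, units [-0.0762 -0.0008 -0.0379] turn units [-0.0012 -0.0282  0.0048]
```

There's contact (about 18 N normal). I'll ease off slightly and slide it downhill toward the stop.

send_rows(translation=[[0,0,-0.03],[-0.05,0,0],[-0.05,0,0],[-0.05,0,0],[0,0,0]], rotation=[[0,0,0],[0,0,0],[0,0,0],[0,0,0],[0,0,0]], grip=[25,25,25,25,25])

```text
time: 28.05
eef_pos: [0.6425, -0.1994, 0.0855]
tcp_rot: [0.972, 0.055, 0.228, -0.012]
contact_force: [0.7, 0.3, 0.2]
opening: 0.385
```

```bash
python3 -c "
from tgt import *
p,Rt=target(dx=.0,clear=.0); delta(p,Rt)
print('F bed frame',RB.inv().apply(ctrl.get_state()['contact_force']+np.array([0,0,9.])))"
```

```text
at [ 0.6425 -0.1994  0.0855] target [ 0.638  -0.199   0.0846] F [0.7182 0.3363 0.1531] op 0.38471845908621366 t 28.05
shift tool, units [-0.1477 -0.0321 -0.0363] turn units [ 0.0375 -0.0757 -0.0097]
F bed frame [4.6884 0.2515 7.897 ]
```

send_rows(translation=[[-0.05,0,0],[-0.05,0,0],[-0.03,0,0],[0,0,0]], rotation=[[0,0,0],[0,0,0],[0,0,0],[0,0,0]], grip=[25,25,25,25])

```text
time: 28.55
eef_pos: [0.6388, -0.1998, 0.0837]
tcp_rot: [0.972, 0.055, 0.228, -0.012]
contact_force: [-0.2, 0.0, 5.8]
opening: 0.394
```

```bash
python3 -c "
from tgt import *
p,Rt=target(dx=.0,clear=.0); delta(p,Rt)
print('F bed frame',RB.inv().apply(ctrl.get_state()['contact_force']+np.array([0,0,9.])))"
```

```text
at [ 0.6388 -0.1998  0.0837] target [ 0.638  -0.199   0.0846] F [-0.1549  0.0438  5.846 ] op 0.39369513969334613 t 28.55
shift tool, units [-0.0082 -0.029  -0.0373] turn units [ 0.0358 -0.0702 -0.0072]
F bed frame [ 6.3743  0.0613 13.4087]
```

The estimate is now x ≈ 0 in the bed frame with light contact. Releasing.

send_rows(translation=[[0,0,0],[0,0,0],[0,0,0],[0,0,0],[0,0,0]], rotation=[[0,0,0],[0,0,0],[0,0,0],[0,0,0],[0,0,0]], grip=[38,45,55,70,70])

```text
time: 29.18
eef_pos: [0.6377, -0.1989, 0.082]
tcp_rot: [0.972, 0.056, 0.226, -0.013]
contact_force: [1.1, -0.5, 1.0]
opening: 0.818
```

send_rows(translation=[[0,0,-0.3],[0,0,-0.8],[0,0,-1],[0,0,-1],[0,0,-1]], rotation=[[0,0,0],[0,0,0],[0,0,0],[0,0,0],[0,0,0]], grip=[70,70,70,70,70])

```text
time: 29.8
eef_pos: [0.5832, -0.2052, 0.194]
tcp_rot: [0.972, 0.056, 0.227, -0.012]
contact_force: [0.9, 0.4, 0.0]
opening: 0.823
```

send_rows(translation=[[0,0,-1],[0,0,-1],[0,0,-0.5],[0,0,0]], rotation=[[0,0,0],[0,0,0],[0,0,0],[0,0,0]], grip=[70,60,40,20])

```text
time: 30.3
eef_pos: [0.5511, -0.2093, 0.2613]
tcp_rot: [0.972, 0.055, 0.227, -0.012]
contact_force: [-0.0, 0.4, -0.6]
opening: 0.283
```

```bash
python3 - <<'E'
from tgt import *
r=snap('wrist','w12'); c=snap('scene','c12'); d=snap('side','s12')
s=r['state']; print(s['eef_pos'],s['contact_force'],s['opening'])
T=np.array([(-75,0,60),(88,28,60),(88,-28,60),(100,28,60),(100,-28,60),(-50,30,60),(-50,-30,60),(-100,30,60),(-100,-30,60),(0,17,30),(0,-17,30)])/1000.
W=RB.apply(T)+BO
for n,v in zip('wcd',(r,c,d)): print(n,proj(v,W).round(1).tolist())
g=cv2.cvtColor(c['image'],cv2.COLOR_BGR2GRAY); x,y=180,158
print('scene from',x,y);[print(''.join(' .:-=+*#%@'[min(9,v//24)] for v in row)) for row in g[y:y+64,x:x+70]]
g=cv2.cvtColor(r['image'],cv2.COLOR_BGR2GRAY); x,y=180,60
print('wrist from',x,y);[print(''.join(' .:-=+*#%@'[min(9,v//24)] for v in row)) for row in g[y:330:5,x:400:3]]
E
```

```text
[ 0.5511 -0.2093  0.2613] [-0.0355  0.425  -0.5691] 0.28273685528292863
w [[282.3, 288.9], [251.9, 132.9], [312.5, 132.8], [251.5, 119.4], [312.9, 119.4], [253.7, 267.9], [310.8, 267.8], [254.9, 308.9], [309.6, 308.8], [266.7, 213.9], [297.7, 213.9]]
c [[225.5, 160.1], [215.5, 182.2], [198.2, 178.3], [214.0, 183.8], [196.6, 179.9], [231.5, 164.9], [214.2, 161.1], [236.6, 159.2], [219.7, 155.6], [221.8, 178.5], [211.8, 176.3]]
d [[325.2, 165.1], [282.7, 151.0], [284.9, 140.6], [279.6, 149.5], [281.8, 139.2], [318.3, 167.9], [319.7, 156.6], [330.8, 173.7], [331.8, 162.4], [301.9, 165.0], [303.0, 158.6]]
scene from 180 158
---------------------=+*************+=:.:-==+++++++++*****************
-------------------=+***************=:.:==++++++++=-==++**************
--------:--------+++**************+=: .:=++++++++=-:..:=**************
---------:-----=+*****************+:.  .-==++++++=-.  .-+*************
-------------=+*******************=.    .:--====--:.  .-***********#*#
--------:--==+*******************+-.      .::::::.    .=**************
----------=+*********************+-.          
[... 7439 characters left out ...]
=:::..%##%%++===+======+=
%%%%%%%%%%%%%%.....:=**:..:::*#########**:::::=**=::::::%%##==%#%%========
%%%%%%%%%%%-..........=....:-*##########*::.::++::::..::.:%%###%%%###=====
...#%%%%%%#....::....:....:::*#########*-::.::::.:::::::..:%%%##%#...:...:
....%%%-..................::::**######*::::.:::::.::...:.:...:+##-.......:
.... .....................:::::::+++::::::::.:.:::......::............:::.
... ......................%%%%%%%%%%%%%%%%#*.::::.........................
 ........................=%%%%%%%%%%%%%%%%%#.:.:..........................
. .......................##%%%%%%%%%%%%##%%%.:.:..........................
.........................#%%%%%%%%%%%%%%%%%%....:.........................
```

The placed tube matches the prediction: in the wrist view the window is at about (284,290) against (282,289) predicted, and the head is tight against the stop. Next is the lever. I'll straddle the ball along its swing with open fingers and the tool tilted 15° (tips toward the robot) for reach, then drag it with the near finger. First, the numbers.

```bash
cat > lev.py <<'E'
from tgt import *
H=np.array([.4515,.0205,.022]); yb=-5.5; ux=np.array([np.cos(np.radians(yb)),np.sin(np.radians(yb)),0]); ball=np.array([.4085,.0235,.090])
Rt=R.from_matrix(np.c_[[-ux[1],ux[0],0],ux,[0,0,-1]])*R.from_euler('x',0)
def ori(tilt):  # tips toward the robot: tool z = (-sin t) ux - cos t z
    t=np.radians(tilt); z=-np.sin(t)*ux-np.cos(t)*np.array([0,0,1]); x=np.array([-ux[1],ux[0],0]); return R.from_matrix(np.c_[x,np.cross(z,x),z])
def pos(off,zc,tilt=15,c=.065):  # C at hinge + off*ux, height zc
    C=np.array([H[0],H[1],0])+off*ux; C[2]=zc; Ro=ori(tilt); return C+Ro.apply([0,0,c]),Ro
E
python3 -c "
from lev import *
print('ball off along ux',(ball-H)@ux,'lateral',np.cross(ux,ball-H)[2])
p,Ro=pos(.06,.26); delta(p,Ro); print(pos(-.021,.095)[0],pos(.0297,.1)[0])"
```

```text
ball off along ux -0.0430895737873494 lateral -0.0011351787632680995
at [ 0.5506 -0.2084  0.2581] target [0.4945 0.0164 0.1972] F [-0.2816  0.4837 -0.0284] op 0.22843161530752945 t 30.45
shift tool, units [-1.7995 -7.6524  1.3892] turn units [  6.0319  -6.4141 -14.7424]
[0.4139 0.0241 0.0322] [0.4643 0.0193 0.0372]
```

send_rows(translation=[[-0.1,-0.8,-0.5],[-0.2,-0.9,0],[-0.2,-0.9,0],[-0.2,-0.9,0],[-0.2,-0.9,0]], rotation=[[0,0,0],[0,0,0],[0,0,0],[0,0,0],[0,0,0]], grip=[20,20,20,20,20])

```text
time: 31.08
eef_pos: [0.5046, -0.0799, 0.2593]
tcp_rot: [0.973, 0.055, 0.225, -0.013]
contact_force: [-0.3, 0.4, 0.4]
opening: 0.232
```

send_rows(translation=[[-0.2,-0.9,0],[-0.2,-0.9,0],[-0.2,-0.9,0],[-0.2,-0.55,0],[0,0,0]], rotation=[[0,0,0],[0,0,0],[0,0,0],[0,0,0],[0,0,0]], grip=[20,20,20,40,60])

```text
time: 31.7
eef_pos: [0.4721, 0.0145, 0.249]
tcp_rot: [0.973, 0.057, 0.225, -0.013]
contact_force: [-0.2, -0.6, 0.4]
opening: 0.651
```

send_rows(translation=[[0,0,0],[0,0,0],[0,0,0],[0,0,0],[0,0,0]], rotation=[[0.4,-0.43,-0.98],[0.4,-0.43,-0.98],[0.4,-0.43,-0.98],[0.4,-0.43,-0.98],[0.4,-0.43,-0.98]], grip=[85,85,85,85,85])

```text
time: 32.33
eef_pos: [0.4731, 0.0124, 0.2499]
tcp_rot: [0.95, 0.281, 0.126, -0.044]
contact_force: [0.5, 0.7, -0.3]
opening: 0.992
```

send_rows(translation=[[0,0,0],[0,0,0],[0,0,0],[0,0,0],[0,0,0]], rotation=[[0.4,-0.43,-0.98],[0.4,-0.43,-0.98],[0.4,-0.43,-0.98],[0.4,-0.43,-0.98],[0.4,-0.43,-0.98]], grip=[85,85,85,85,85])

```text
time: 32.95
eef_pos: [0.4732, 0.0124, 0.2498]
tcp_rot: [0.869, 0.489, 0.019, -0.072]
contact_force: [0.0, 0.4, -0.2]
opening: 0.989
```

send_rows(translation=[[0,0,0],[0,0,0],[0,0,0],[0,0,0],[0,0,0]], rotation=[[0.4,-0.43,-0.98],[0.4,-0.43,-0.98],[0.4,-0.43,-0.98],[0.4,-0.43,-0.98],[0.4,-0.43,-0.98]], grip=[85,85,85,85,85])

```text
time: 33.58
eef_pos: [0.4733, 0.0125, 0.2496]
tcp_rot: [0.735, 0.666, -0.09, -0.095]
contact_force: [0.2, -0.3, 0.4]
opening: 1.002
```

```bash
python3 -c "
from lev import *
p,Ro=pos(-.021,.16); delta(p,Ro)
r=snap('wrist','w13'); print('pred ball,hinge',proj(r,[ball,H]))
g=cv2.cvtColor(r['image'],cv2.COLOR_BGR2GRAY); g=cv2.resize(g,(112,60),interpolation=cv2.INTER_AREA)
[print(''.join(' .:-=+*#%@'[min(9,v//24)] for v in row)) for row in g]"
```

```text
at [0.4733 0.0125 0.2496] target [0.4139 0.0241 0.0972] F [ 0.193  -0.2755  0.3862] op 1.0015260969878566 t 33.575
shift tool, units [ 0.2175 -0.6222  5.4255] turn units [-0.0082  0.0478 -0.0331]
pred ball,hinge [[264.5933 176.6446]
 [311.5124 167.6342]]
####################################%%%#####%%###############%%%########%###########%###########################
######################################%%####%######%%#%%##%%%%%%##%%%#%%%#####%######%##########################
#########################################%%#%#%####%##%%#%%%##%#%#%%####%###%###################################
#################################%####%%##%###########%%#%#%####%%#%%###%%%#%%##%###############################
###############################%#%%####%%########%%#%######%####%%%%%%#%###%%%%###%#%###########################
##################################%#######%###########%#%%##%%%#%%##%%%%%%%#%%%###%#############################
#################################%##%############%%######%#%%#%##%#%#%%##%#%#%%#%%##############################
############%###########################%%%%%%##%#####
[... 5224 characters left out ...]
......................  ....... 
           ..      :=+*#. ...     ...................................             .......--:::.........  ... .  
           ...    .#####+ ...     ....   ....................... .   .            ......:-----:.......     ..   
                  *######:...... ..     .................                        .......-====-+.....            
                 =#######*..... .       .......                                  ......=*+=-==*+.....           
                :#########-   .      ..........                                  .....:#####++**=......         
               .#########%#.  ..  .....  ... ...                               .......+########**:....
```

The ball shows at about (261,175), within 4 px of the prediction. Moving in above it.

send_rows(translation=[[0.04,-0.12,1],[0.04,-0.12,1],[0.04,-0.12,1],[0.04,-0.12,1],[0.04,-0.12,1]], rotation=[[0,0.05,-0.03],[0,0,0],[0,0,0],[0,0,0],[0,0,0]], grip=[85,85,85,85,85])

```text
time: 34.25
eef_pos: [0.4175, 0.0242, 0.1088]
tcp_rot: [0.735, 0.665, -0.087, -0.096]
contact_force: [-0.7, -0.3, -0.4]
opening: 0.996
```

send_rows(translation=[[0,0,0.4],[0,0,0],[0,0,0]], rotation=[[0,0,0],[0,0,0],[0,0,0]], grip=[85,85,85])

```text
time: 34.62
eef_pos: [0.416, 0.0245, 0.0997]
tcp_rot: [0.735, 0.666, -0.086, -0.095]
contact_force: [-0.1, -0.7, 0.0]
opening: 0.998
```

```bash
python3 -c "
from lev import *
p,Ro=pos(-.021,.095); delta(p,Ro); r=snap('wrist','w14'); print(r['state']['qpos']); print('pred ball',proj(r,[ball]))
s=r['state'];Rr=R.from_quat(s['tcp_rot']); print('tips pred',proj(r,Rr.apply([(0.011,-.0427,-.048),(.011,.0427,-.048)])+s['eef_pos']))
g=cv2.cvtColor(r['image'],cv2.COLOR_BGR2GRAY)[100:360]; g=cv2.resize(g,(112,37),interpolation=cv2.INTER_AREA)
[print(''.join(' .:-=+*#%@'[min(9,v//24)] for v in row)) for row in g]"
```

```text
at [0.416  0.0245 0.0997] target [0.4139 0.0241 0.0322] F [-0.1048 -0.6698  0.0455] op 0.9977154340996438 t 34.625
shift tool, units [-0.0192  0.5045  2.1948] turn units [ 0.049  -0.0082 -0.0355]
[-0.1725 -0.0116  2.1133 -0.0195  1.2968 -0.0656]
pred ball [[277.2006 233.3289]]
tips pred [[194.0929 254.5561]
 [375.7425 254.5606]]
################################################################################################################
=++*############################################################################################################
=====+*#########################################################################################################
========*#######################################################################################################
-========+######################################################################################################
==========*#####################################################################################################
====--=====################################################################################
[... 2711 characters left out ...]
:=++*##+++**##########
####=====-:.    .---:.              .++++++=++++++++******######**==========:..............:---=-....:-+########
####+==-. ..          .             -========================++++*===========...........................:+######
#####=-.              .            :=========================================-............................=#####
#####-               ...           .-=======================================-..............................-*###
###*:                  ..           .-=====================================-................................:+##
##+.                    ..      .    .-======:......::-----:::.....:======-...................................=#
```

send_rows(translation=[[0,0.1,0.44],[0,0.1,0.44],[0,0.1,0.44],[0,0.1,0.44],[0,0.1,0.44]], rotation=[[0,0,0],[0,0,0],[0,0,0],[0,0,0],[0,0,0]], grip=[85,85,85,85,85])

```text
time: 35.3
eef_pos: [0.4119, 0.0252, 0.0298]
tcp_rot: [0.735, 0.666, -0.087, -0.096]
contact_force: [-0.5, -0.0, 0.9]
opening: 0.992
```

send_rows(translation=[[0,0,0],[0,0,0]], rotation=[[0,0,0],[0,0,0]], grip=[85,85])

```text
time: 35.55
eef_pos: [0.4124, 0.0251, 0.0312]
tcp_rot: [0.735, 0.666, -0.087, -0.096]
contact_force: [0.8, -0.2, -0.2]
opening: 0.999
```

```bash
python3 -c "
from lev import *
p,Ro=pos(.0285,.1); delta(p,Ro)"
```

```text
at [0.4124 0.0251 0.0312] target [0.4631 0.0194 0.0372] F [ 0.7887 -0.2469 -0.1683] op 0.9994780312596552 t 35.55
shift tool, units [-0.0239  1.591  -0.6315] turn units [ 0.0247 -0.0073 -0.0287]
```

send_rows(translation=[[0,0.2,-0.08],[0,0.2,-0.08],[0,0.2,-0.08],[0,0.2,-0.08],[0,0.2,-0.08]], rotation=[[0,0,0],[0,0,0],[0,0,0],[0,0,0],[0,0,0]], grip=[85,85,85,85,85])

```text
time: 36.17
eef_pos: [0.4423, 0.0222, 0.0367]
tcp_rot: [0.734, 0.666, -0.09, -0.099]
contact_force: [-1.1, 0.2, 2.4]
opening: 0.994
```

send_rows(translation=[[0,0.2,-0.08],[0,0.15,-0.06],[0,0.08,-0.03],[0,0,0],[0,0,0]], rotation=[[0,0,0],[0,0,0],[0,0,0],[0,0,0],[0,0,0]], grip=[85,85,85,85,85])

```text
time: 36.8
eef_pos: [0.4578, 0.0206, 0.0362]
tcp_rot: [0.735, 0.666, -0.087, -0.096]
contact_force: [1.1, 0.4, 0.9]
opening: 0.995
```

```bash
cat > lv2.py <<'E'
from lev import *
import sys
n=sys.argv[1]
p,Ro=pos(.0297,.1); delta(p,Ro)
r=snap('wrist','w'+n);c=snap('scene','c'+n);d=snap('side','s'+n)
U=H+[0,0,.08]
for k,v,w,hh in (('wrist',r,46,40),('scene',c,20,22),('side',d,20,26)):
    q=proj(v,[U,H]); x,y=(q[0]-[w,hh/2]).astype(int); print(k,'upright ball, hinge pred',q.ravel().round(1),'from',x,y)
    g=cv2.cvtColor(v['image'],cv2.COLOR_BGR2GRAY)
    [print(''.join(' .:-=+*#%@'[min(9,v//24)] for v in row)) for row in g[y:y+hh+14,x:x+2*w]]
E
python3 lv2.py 15
```

```text
at [0.4578 0.0206 0.0362] target [0.4643 0.0193 0.0372] F [1.0506 0.3926 0.9068] op 0.9954743814965359 t 36.8
shift tool, units [-0.0238  0.2037 -0.089 ] turn units [ 0.0249 -0.0079 -0.0287]
wrist upright ball, hinge pred [232.6 293.  280.6 229.8] from 186 273
       *#*-.. .......................................:::::::::::=##########%%%###+==========
   ..  **-............................................:-:::-:::=##########%%%%%##+==========
.    ..*+..............................................:::::::=############%%%#%#+==========
       ................................................::::::-*#############%%#%#+==========
         .... ..........................................::::-*####################+=========
  .   ...................................................:::*#####################+=========
   . .  .................................................::+######################==========
        ..................................................+#####################+===========
      . ..................................................+#####################============
  
[... 6737 characters left out ...]
***
+*********+------:::--::---=+***********
**********=------:::-::::--=************
*********+=-----:.::-::::--++***********
*********=------:.::-::::--==++*********
********+=-----::.::::.::-----=+********
********+------:..:::..::-----=+********
*******+=-----:...:::.::-----:-+********
*******=------:.......::-----:-+********
******+=------::......:------:=+********
******+=-------:::::.::-----::=*********
******+-::--------::::------:-+*********
******+-:::::----------------=+*********
******+-:::::::::----------:-+**********
******+=--:::::::::::------:-+**********
*******++==---::::::::::--::=***********
********+++++==--::::::::::-+***********
**************++==---::::::-+***********
```

By the kinematics and the wrist view the ball is about 5–7 mm short of upright. I'll nudge 5 mm more, then back away and measure it clear of the fingers.

send_rows(translation=[[0,0.08,-0.03],[0,0.08,-0.03],[0,0.02,0],[0,0,0]], rotation=[[0,0,0],[0,0,0],[0,0,0],[0,0,0]], grip=[85,85,85,85])

```text
time: 37.45
eef_pos: [0.4636, 0.0201, 0.0368]
tcp_rot: [0.735, 0.666, -0.087, -0.096]
contact_force: [-0.3, -0.1, -0.7]
opening: 0.997
```

send_rows(translation=[[0,-0.1,0],[0,-0.25,-0.5],[0,-0.25,-0.9],[0,-0.25,-0.9],[0,-0.25,-0.9]], rotation=[[0,0,0],[0,0,0],[0,0,0],[0,0,0],[0,0,0]], grip=[85,85,85,85,85])

```text
time: 38.08
eef_pos: [0.4563, 0.0208, 0.1402]
tcp_rot: [0.735, 0.666, -0.087, -0.095]
contact_force: [0.1, -0.5, 1.0]
opening: 1.0
```

send_rows(translation=[[-0.5,0,-1],[-0.5,0,-1],[-0.5,0,-1],[0,0,0],[0,0,0]], rotation=[[0,0,0],[0,0,0],[0,0,0],[0,0,0],[0,0,0]], grip=[85,85,85,85,85])

```text
time: 38.7
eef_pos: [0.4741, -0.0258, 0.2245]
tcp_rot: [0.735, 0.666, -0.087, -0.097]
contact_force: [0.0, 0.5, 0.2]
opening: 0.997
```

```bash
python3 lv2.py 16
```

```text
at [ 0.4741 -0.0258  0.2245] target [0.4643 0.0193 0.0372] F [0.0271 0.5273 0.1534] op 0.9969411691056226 t 38.7
shift tool, units [1.4592 1.1526 6.1538] turn units [ 0.0107 -0.0131 -0.0281]
wrist upright ball, hinge pred [289.2 147.  304.8 140.8] from 243 127
%%%%%%%%%%%%%%###%%%#####%%%%%%%%++++++++++++++++++++++++++++++++++++++++++++++++++++++++=--
%%%%%%%%#%%%%%####%%####%%%%%%%%%++++++++++++++++++++++++++++++++++++++++++++++++++++++++=--
%%%%%%%%###%%%####%%####%%%%%%%%%+++++++++++++++++=====================++++++++++++++++++=--
#%%%#%############%%%###%%%%%%%%%+++++++++++++++++--------==---=-------+++++++++++++++++==--
#%%%##%###########%%%%###%%%%%%%%+++++++++++++++++-------=-=-=---------+++++++++++++++++==--
%%%%%%%%###########%%%%#%%%%%%%%%+=+++++++++++++++------=-=------------+++++++++++++++++==--
%%%%%%%%%%%#%#%%%#%%%####%%%%%%%%+++++++++++++++++--------==-----------+++++++++++++++++==--
%%%%%%%%%%%%%%#%%%%%%####%%%%%%%%+++++++++++==++++---------------------+++++++++++++++++=---
%%%%%%%%%%%%%%%%%%%%%####%%%%%%%%+=++++==--------=---------=-----------+++++++++++++++++=---
%%
[... 6737 characters left out ...]
***
**********+-----:::--=+*****************
**********=-----:.::--=++***************
*********+=-----:::--:--=++++***********
*********=------:.:--:::--===++*********
********+=-----::.:-::.::-----=+********
********+------:..:::..::------+********
*******+=-----::..:::.::-------+********
*******=------:.......:------:-+********
******+=------::......:------:=+********
******+=-------:::::.::-----:-=*********
******+-::---------:::------:-+*********
******+-::::::---------------=+*********
******+-:::::::::------------+**********
******+=-::::::::::::------:-+**********
*******++==---::::::::::-:::=***********
********+++++==--::::::::::-+***********
**************++==---::::::-+***********
```

The ball is at scene (297,171) against (298,172) predicted upright, side (328.4,219.8) against (328.1,219.2), and wrist (287,148) against (289,147). So it's upright within about 2 mm at the ball. One last check: triangulate the ball, and confirm the tube hasn't moved since release.

```bash
python3 - <<'E'
from lev import *
w,c,d=load('w16'),load('c16'),load('s16')
B=[tri(w,[(287.3,148.3)],d,[(328.4,219.8)])[0],tri(c,[(296.9,171)],d,[(328.4,219.8)])[0],tri(w,[(287.3,148.3)],c,[(296.9,171)])[0]]
for b in B: print('ball',b,'off from hinge along swing (m)',(b[:3]-H)@ux)
for n in 'cs':
    a,b=[cv2.GaussianBlur(cv2.cvtColor(cv2.imread(f'pics/{n}{k}.png'),cv2.COLOR_BGR2GRAY),(5,5),0).astype(float) for k in (12,16)]
    q=(slice(168,205),slice(188,235)) if n=='c' else (slice(140,185),slice(275,335))
    # print('shift',cv2.phaseCorrelate(a[q],b[q]))
    print(n,'shift',cv2.phaseCorrelate(np.ascontiguousarray(a[q]),np.ascontiguousarray(b[q])))
E
```

```text
ball [0.4496 0.0196 0.0991 0.0018] off from hinge along swing (m) -0.0018104418192688536
ball [0.4494 0.0172 0.099  0.0048] off from hinge along swing (m) -0.0017850809093896906
ball [0.4506 0.0181 0.1041 0.0032] off from hinge along swing (m) -0.0006623684342675141
c shift ((-0.6387562208418842, -0.4440280866212625), 0.47821316796340074)
s shift ((0.20502289648557692, 0.6777454180076958), 0.4493724456609527)
```

```bash
python3 -c "
from plant import ticket,ctrl
s=ctrl.get_state(); print(s['time'],abs(s['dq']).max(),s['contact_force']); print(ticket.sign_off())"
```

```text
38.85 0.00622241055051044 [-0.80758405  0.1213217   0.60543674]
the job is handed in; nothing more can be done
None
```

The tube is on the rest and let go, head downhill against the stop, and the dimmer lever stands upright. I handed the job in at 38.9 s of the 72 s allowed; sign-off gives no verdict.

**What I did**
- **Balance point:** the trial lifts showed the plate end sagging. The wrist forces (6.2 N at x 0, 4.9 N at x −28) put the balance at about x +31 mm.
- **Hold:** I regripped there at 20 N. The tube then carried its full 9 N with almost no moment. I held it level, with its underside about 97 mm up, for just over a second.
- **Placing:** I laid it on the rest by feel (about 18 N at first contact), slid it down to the stop and released it.
- **Lever:** I dragged the ball upright with one finger and backed away.

**Last checks**
- **Tube:** straight after release, the wrist view matched the target pose to about 2 px. A later before/after comparison showed less than 1 px of shift, but the match was weak because the arm and its shadow had moved.
- **Lever:** the ball is 1–2 mm from upright, against about 9 mm allowed. My hinge position is only good to about 3 mm.
- **Slide box, dish and jar:** never approached or touched, but I did not measure them again at the end.

**What went wrong or disagreed**
- The fingertips were about 40 mm short of the reported TCP, so my first grip closed above the tube without touching it. I corrected for that from the wrist images.
- I first misread which end sagged and regripped the wrong way once.
- The bed's far edge looked a few mm lower than my fit, so I relied on contact force for the placing.

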